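# Try infuser sleeves on the gauge pin and sort them

### The job

The teapot stands in the way of the fit gauge: slide it along the warming plate, without lifting or tipping it, until it is centred on the other marked ring. Then take the steel infuser sleeves one at a time in the order they stand in the row, from the robot's left to its right, try each on the gauge pin, and stand those that slide all the way down to the base upright in the square beech tray and those that stop on the pin's nose upright in the round copper dish. When all are sorted, press the brass bell push fully down and let it go; leave the other things on the sill where they are.

Things in the scene. Friction and masses are not known exactly. Their poses are not given: they have to be found in the camera images.
- teapot: small grey ceramic teapot, 0.45 kg, body 104 across, 93 high to the tip of the lid knob, with a flat upright strap handle on its -x side; foot 84 across; origin at the centre of its underside, z up
- pot_handle (a point): middle of the teapot's strap handle, 46 above the pot's underside and 83 from its axis towards -x of the pot; the strap is 12 thick (along the pot's y), 22 wide (along the pot's x) and 54 high, 20 clear of the pot's body
- zone_near (a point): centre of the marked ring (110 across, flat) on the warming plate nearer to the gauge, on the plate's top surface; the teapot stands there at the start. The warming plate is a fixed flat black slab 130 x 300 and 20 high
- zone_far (a point): centre of the other marked ring (110 across, flat) on the warming plate, 150 from the first, on the plate's top surface
- gauge: fixed fit gauge: square dark steel base 60 x 60 x 15 with an upright steel pin 20 in diameter and 50 tall in its middle; the pin's uppermost 6 taper to 13 across; origin at the centre of the base's underside
- pin_top (a point): top end of the gauge pin, on its axis, 65 above the work surface; a sleeve that stops on the nose would topple if let go there
- pin_foot (a point): foot of the gauge pin on its axis, at the top face of the base, 15 above the work surface
- tray: fixed square beech tray, 150 x 150 outside, walls 4 thick and 14 high, floor 4 thick; origin at the centre of its underside, x and y along its sides
- dish: fixed round copper dish, inside 140 across at the floor, outside 158 at the rim, 14 high, floor 4 thick; origin at the centre of its underside
- bell (a joint): travel of the spring-loaded service bell push, 0 released to 0.006 m fully down, about 5 N
- bell_top (a point): centre of the top face of the brass bell push (32 across), in a dark wooden housing; it is pressed straight down
- tongs: bystander: steel tongs lying flat, about 190 long, origin at the middle of the underside
- tea_glass: bystander: tulip tea glass, 56 across, 85 high, origin under its centre
- sugar_jar: bystander: white ceramic sugar jar, 76 across, 85 high, origin under its centre
- teaspoon: bystander: steel teaspoon lying flat, 130 long
- sleeve_1a: plain steel sleeve (tube), outside diameter 36, height 36, standing upright, 150 g; origin at the centre of its underside, z along its axis. Its bore, open at both ends, is 17 (stops on the pin's nose) or 23.4 (slides over the pin): the trial tells. Place 1 of the row at the start, counted from the robot's left (+y); absent (None) in some runs
- sleeve_1b: plain steel sleeve (tube), outside diameter 36, height 36, standing upright, 150 g; origin at the centre of its underside, z along its axis. Its bore, open at both ends, is 17 (stops on the pin's nose) or 23.4 (slides over the pin): the trial tells. Place 1 of the row at the start, counted from the robot's left (+y); absent (None) in some runs
- sleeve_2: plain steel sleeve (tube), outside diameter 36, height 36, standing upright, 150 g; origin at the centre of its underside, z along its axis. Its bore, open at both ends, is 17 (stops on the pin's nose) or 23.4 (slides over the pin): the trial tells. Place 2 of the row at the start, counted from the robot's left (+y); absent (None) in some runs
- sleeve_3a: plain steel sleeve (tube), outside diameter 36, height 36, standing upright, 150 g; origin at the centre of its underside, z along its axis. Its bore, open at both ends, is 17 (stops on the pin's nose) or 23.4 (slides over the pin): the trial tells. Place 3 of the row at the start, counted from the robot's left (+y); absent (None) in some runs
- sleeve_3b: plain steel sleeve (tube), outside diameter 36, height 36, standing upright, 150 g; origin at the centre of its underside, z along its axis. Its bore, open at both ends, is 17 (stops on the pin's nose) or 23.4 (slides over the pin): the trial tells. Place 3 of the row at the start, counted from the robot's left (+y); absent (None) in some runs
- sleeve_4: plain steel sleeve (tube), outside diameter 36, height 36, standing upright, 150 g; origin at the centre of its underside, z along its axis. Its bore, open at both ends, is 17 (stops on the pin's nose) or 23.4 (slides over the pin): the trial tells. Place 4 of the row at the start, counted from the robot's left (+y); absent (None) in some runs
Things that resemble listed ones, but are neither listed nor needed, are in the scene too. Leave any blue or red look-alike of the sleeve_1b alone.

How it is judged:
By the outcome, as a careful person would: the job done as asked, in the order asked, and still so for the second after the job is handed in, with the robot touching nothing.
Of sleeve_1a, sleeve_1b only 1 to 1 are there at a start; the rules pass over those that are not, and their reading is None.
Of sleeve_3a, sleeve_3b only 1 to 1 are there at a start; the rules pass over those that are not, and their reading is None.
Of sleeve_2, sleeve_4 only 1 to 2 are there at a start; the rules pass over those that are not, and their reading is None.
At some moment in a run one of sleeve_1a, sleeve_1b, sleeve_2, sleeve_3a, sleeve_3b, sleeve_4 may be knocked a few centimetres aside while the robot is not near it.
It also fails if it takes over 210 s, if anything falls off the work surface, if the arm or the gripper's body presses on something with over 40 N, if the wrist force passes 120 N, or if a joint passes its speed limit or range.

### The arm

A 6-joint arm with a two-finger parallel gripper is mounted at the origin on the work surface. World frame = base frame: x ahead of the robot, y to its left, z up, the work surface at z = 0. Lengths are in m, angles in rad, forces in N, time in s.
With the tool pointing down it reaches from about 0.225 to 0.875 m from the base axis. Payload 3.4 kg.
Tool frame: the origin (TCP) lies on the mounting face of the last link; the fingertips stand 173 mm ahead of it and the grasp point (between the pads) lies 155 mm ahead of it; z points along the fingers, y is the line along which they close (so a half turn about z gives the same grasp; the last joint's range is limited). The gripper opens to 85 mm and grips with 20 to 120 N. Pads are 22 mm wide; open, the fingers measure 114 mm over their backs; the gripper's body (76 mm by 85 mm) begins 54 mm behind the grasp point. The pads swing forward as they close: fully open they stand 13 mm farther back than shut.
Start: joints at [-0.121, 0.276, 1.505, -0, 1.361, -0.121], TCP at [0.575, -0, 0.405] pointing down, gripper open.
Joint ranges: [-2.89, 2.89], [-0.75, 2.08], [0.22, 2.7], [-1.18, 4.32], [0.11, 2.71], [-2.7, 2.7]. Speed limits (rad/s): [2.57, 2.57, 3.14, 3.14, 3.14, 3.14].

### API

Orientations are given as a unit quaternion [w, x, y, z].
In Python, from rig import manip gives the robot as it stands.
- The arm moves only by the tool carry_out, never from a script. Its arguments are lists of equal length, an entry for each row: "linear": the shift along the world's x, y, z each as a share of 500 mm, from -1 to 1, a list of three; "angular": the turn, a rotation vector about the world's x, y, z each as a share of 0.08 rad, from -1 to 1, a list of three; "hand": the opening, from 0 (shut) to 1 (fully open). In form: {"linear": [[x, y, z], ...], "angular": [[rx, ry, rz], ...], "hand": [hand, ...]}. A call has 1 to 8 rows; each row shifts and turns the commanded pose from where the row before left it; what a row does not reach is not made up. A row lasts 1/12 s, in which the tool goes at most 41.7 mm and 7.16 degrees, less where a joint would pass 70% of its speed; a pose out of reach is approached as far as the arm can. A call with a number of a shift or a turn outside -1 to 1 is refused whole. A call with a gripper value outside its range is refused whole. The fingers move at their own pace and stop on an object; "force" is the grip in N (left out, the last holds). Time passes only in rows, so rows that do not move let the fingers close. It gives the time, the measured TCP pose, the force, the opening and the grip force at its end, in the units of the state.
- manip.get_state(): the state, without advancing time (a new reading comes with each control period).
- manip.get_image(name): name is "scene" or "side" or "wrist"; returns the picture (400x640x3 uint8, red, green, blue); there is no depth.
- manip.camera_params(name): a dict with "fx", "fy", "cx", "cy" (pixels), "k1" (the pictures are not rectified: a ray, as slopes to the right and down, at radius r is drawn at 1 + k1 r^2 times it, then the intrinsics apply), "view" (4x4, takes a point from world to camera coordinates); the wrist camera has in their place "hand_eye" (4x4, takes a point from camera to tool coordinates, whose origin is the TCP and whose axes are the flange's). Camera axes: x right, y down, z forward; pixel columns grow to the right and rows downward; lengths in m; the calibration is good to about 2 mm. A picture is of the moment at which its call begins: read the wrist's pose just before it. camera_params takes no time and is no camera call.
- manip.sign_off(): hands the job in; it is judged then, once.
The state is a dict: "clock": time; "qpos": joint angles; "qd": joint speeds; "effort": joint torques, N m; "position": TCP position; "ee_rot": TCP orientation; "contact_force": force on the tool from outside, world axes, zero at the start; "moment": the same for the moment, N m; "width": finger opening in m; "gripper_force": force on a finger pad.
Only numpy, scipy, OpenCV 4.12 (cv2) and the standard library are available. Lean on these libraries where they do the work, as an engineer would, in place of code of your own. Each camera call takes 0.05 s, during which the arm holds its last target. There are 200 camera calls.

## Working session

There is one attempt and no reset: what is moved stays moved. The work goes in short steps, Python scripts to look and compute and a tool call to move; the robot and the scene stay as the last step left them, time stands still between calls to the robot, and variables do not carry over. Pictures are saved under pics/ and viewed, at most 14 in all, crops included, and the job is handed in when it is done.

Besides the shell and the picture viewer there is one more tool, called after "Call:" as name(argument=value, ...) on one line, values as JSON. carry_out: Moves the arm, as the interface text tells. Its arguments: {"type":"object","properties":{"linear":{"type":"array"},"angular":{"type":"array"},"hand":{"type":"array"},"force":{"type":"number"}},"required":["linear","angular","hand"]}

```bash
ls; mkdir -p pics
cat > h.py <<'E'
import numpy as np, cv2
from rig import manip
from scipy.spatial.transform import Rotation as R
def snap(name,fn):
    s=manip.get_state(); im=manip.get_image(name); cv2.imwrite('pics/'+fn+'.png',im[:,:,::-1]); return s,im
def cam(name,s=None):
    p=manip.camera_params(name)
    if 'view' in p: T=np.linalg.inv(np.array(p['view']))
    else:
        q=s['ee_rot']; M=np.eye(4); M[:3,:3]=R.from_quat([q[1],q[2],q[3],q[0]]).as_matrix(); M[:3,3]=s['position']
        T=M@np.array(p['hand_eye'])
    K=np.array([[p['fx'],0,p['cx']],[0,p['fy'],p['cy']],[0,0,1.]])
    return K,np.array([p['k1'],0,0,0.]),T
def ray(c,u,v):
    K,d,T=c
    x=cv2.undistortPoints(np.array([[[u,v]]],float),K,d)[0,0]
    return T[:3,3],T[:3,:3]@np.array([x[0],x[1],1])
def onz(c,u,v,z):
    o,r=ray(c,u,v); return o+r*(z-o[2])/r[2]
def proj(c,P):
    K,d,T=c; V=np.linalg.inv(T)
    return cv2.projectPoints(np.array([P],float),cv2.Rodrigues(V[:3,:3])[0],V[:3,3],K,d)[0][0,0]
E
python3 - <<'E'
from h import *
for n in ['scene','side','wrist']:
    s,im=snap(n,n+'0'); K,d,T=cam(n,s); print(n,K[0,0],d[0],T.round(3).tolist())
print(s['position'],s['ee_rot'],s['width'],s['clock'])
E
```

```text
pics
scene 360.8682097296028 -0.08134954293111295 [[0.678, 0.562, -0.474, 1.027], [0.735, -0.504, 0.454, -0.377], [0.017, -0.656, -0.755, 0.801], [0.0, 0.0, 0.0, 1.0]]
side 519.5072714839177 0.0534522616498176 [[-0.88, -0.316, 0.354, 0.068], [-0.475, 0.594, -0.649, 1.004], [-0.005, -0.74, -0.673, 1.038], [0.0, 0.0, 0.0, 1.0]]
wrist 303.05493294053247 0.018599079680004103 [[1.0, 0.001, -0.0, 0.575], [0.001, -0.956, -0.295, 0.075], [-0.001, 0.295, -0.956, 0.372], [0.0, 0.0, 0.0, 1.0]]
[5.74823274e-01 9.77904500e-06 4.03928518e-01] [-6.48457555e-04  7.07094996e-01  7.07118096e-01 -4.94848694e-04] 0.08571362707955253 0.1
```

View pics/scene0.png

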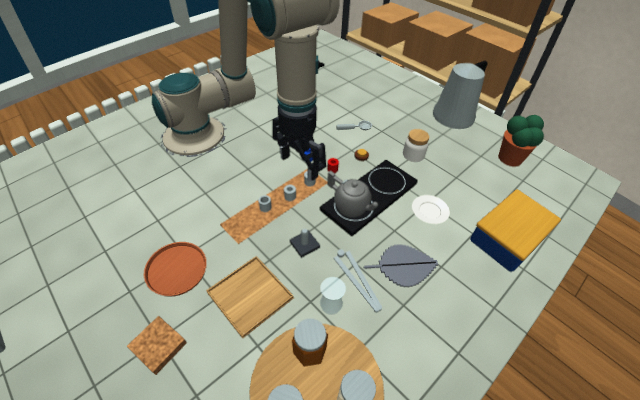

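View pics/side0.png

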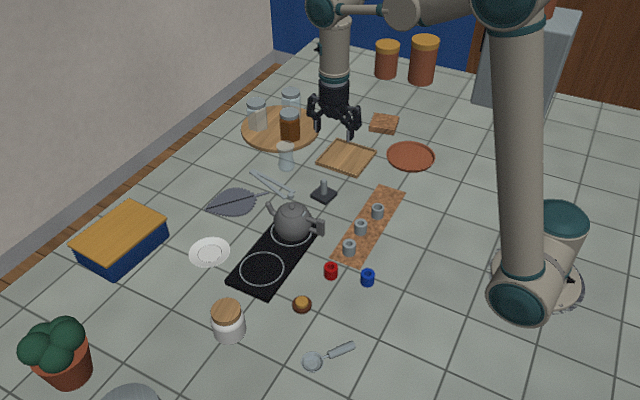

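Scene: sleeves at about (265,203), (290,192) and (310,177), teapot (352,200), gauge (305,242), tray (250,295), dish (175,268), bell (361,155). Side: grey sleeves at (349,247), (361,227), (377,211), red look-alike (331,270), blue (367,277), gauge (323,190), bell (302,304). An enlarged crop will confirm these.

Run:
```python
from h import *
a=cv2.imread('pics/side0.png')
cv2.imwrite('pics/crop1.png',cv2.resize(a[170:320,220:420],None,fx=4,fy=4,interpolation=cv2.INTER_CUBIC))
```

```text
(no output)
```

View pics/crop1.png

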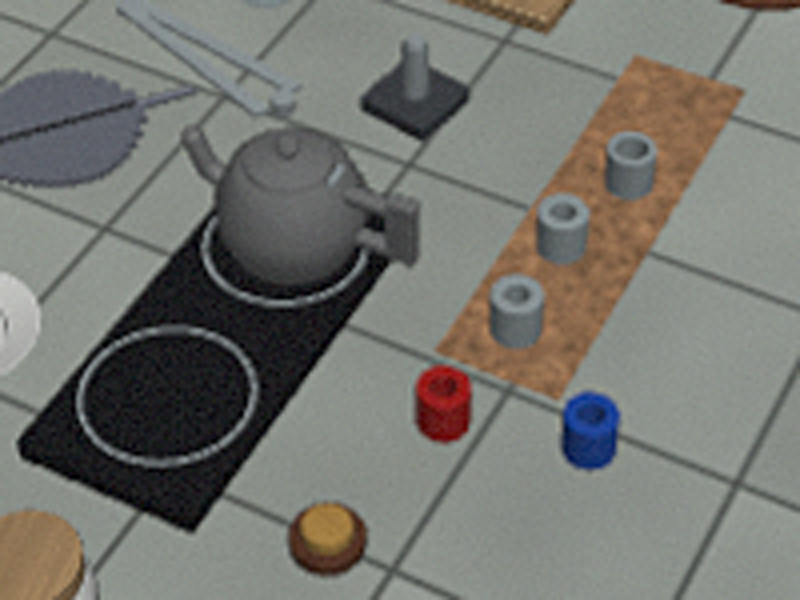

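View pics/wrist0.png

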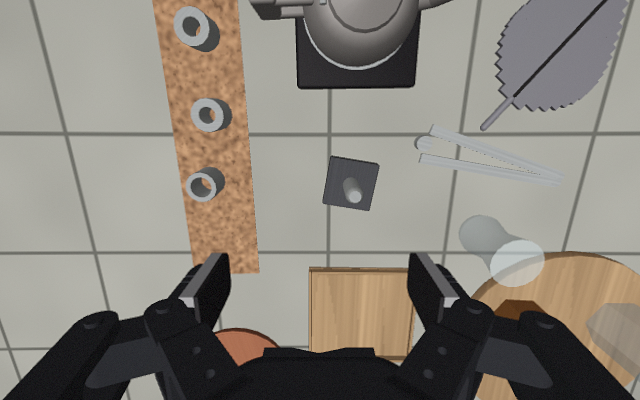

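Three grey sleeves stand on the cork mat: crop (516,296), (563,212), (631,148), places 1 to 3 counted from +y. These are the ones meant; the red (443,385) and blue (590,415) ones are off the mat and are the look-alikes. The wrist view shows sleeve tops at (192,27), (209,115), (202,186), pin top (355,196), tray at the bottom, handle near (285,8).

Run:
```python
from h import *
s=manip.get_state()
W=cam('wrist',s);S=cam('side');C=cam('scene')
def p(n,c,u,v,z): print(n,onz(c,u,v,z).round(4))
for i,(u,v) in enumerate([(192.5,27),(208.5,115),(201.5,186.5)]): p('sl%d w'%(i+1),W,u,v,.036)
k=lambda u,v:(220+u/4-.4,170+v/4-.4)
for i,q in enumerate([(516,296),(563,212),(631,148)]): p('sl%d s'%(i+1),S,*k(*q),.036)
p('pin w',W,355,196,.065); p('pin s',S,*k(414,40),.065)
p('bell s',S,*k(328,525),.03); p('bell sc',C,361.5,153,.03)
p('ringfar s',S,*k(168,395),.02); p('ringfar c',C,388,180,.02)
for q in [(195,530),(20,443)]: p('plate corner s',S,*k(*q),.02)
for q in [(299,87),(416,87)]: p('plate corner w',W,*q,.02)
p('knob s',S,*k(287,140),.113); p('handle top s',S,*k(404,202),.093)
p('red',S,*k(443,378),.036);p('blue',S,*k(590,405),.036)
for n,c in [('side',S),('scene',C)]:
    im=cv2.imread(f'pics/{n}0.png'); h=cv2.cvtColor(im,cv2.COLOR_BGR2HSV)
    m=cv2.inRange(h,(3,130,60),(11,255,255))
    m=cv2.morphologyEx(m,cv2.MORPH_OPEN,np.ones((3,3)))
    for t in cv2.findContours(m,0,1)[0]:
        if cv2.contourArea(t)>900:
            e=cv2.fitEllipse(t); print(n,'dish',e,onz(c,*e[0],.014).round(4))
    m=cv2.inRange(h,(12,60,100),(25,200,255)); m=cv2.morphologyEx(m,cv2.MORPH_OPEN,np.ones((3,3)))
    for t in cv2.findContours(m,0,1)[0]:
        if cv2.contourArea(t)>900:
            r=cv2.approxPolyDP(cv2.convexHull(t),6,True)[:,0]; print(n,'tray?',r.tolist(),[onz(c,*x,.014)[:2].round(3).tolist() for x in r.astype(float)])
# ring far by bright mask in side
im=cv2.imread('pics/side0.png',0)
```

```text
sl1 w [0.4508 0.1473 0.036 ]
sl2 w [0.4573 0.0644 0.036 ]
sl3 w [ 0.4408 -0.0145  0.036 ]
sl1 s [0.4482 0.1517 0.036 ]
sl2 s [0.4541 0.0665 0.036 ]
sl3 s [ 0.439  -0.0141  0.036 ]
pin w [ 0.6134 -0.017   0.065 ]
pin s [ 0.6136 -0.0163  0.065 ]
bell s [0.468 0.365 0.03 ]
bell sc [0.4841 0.3428 0.03  ]
ringfar s [0.6119 0.319  0.02  ]
ringfar c [0.6157 0.3209 0.02  ]
plate corner s [0.5403 0.3992 0.02  ]
plate corner s [0.6719 0.3945 0.02  ]
plate corner w [0.5533 0.0936 0.02  ]
plate corner w [0.6807 0.0935 0.02  ]
knob s [0.6122 0.1628 0.113 ]
handle top s [0.5269 0.1599 0.093 ]
red [0.458  0.2365 0.036 ]
blue [0.3673 0.2129 0.036 ]
side dish ((409.4710693359375, 156.60311889648438), (27.072813034057617, 44.614662170410156), 97.1536865234375) [ 0.4511 -0.301   0.014 ]
side tray? [[166, 217], [107, 267], [68, 245], [128, 198]] [[0.956, 0.283], [0.966, 0.495], [1.112, 0.486], [1.107, 0.273]]
side tray? [[404, 192], [360, 268], [330, 258], [378, 184]] [[0.403, -0.132], [0.394, 0.196], [0.477, 0.202], [0.486, -0.129]]
side tray? [[317, 159], [334, 140], [373, 152], [357, 175]] [[0.708, -
[... 777 characters left out ...]
9], [0.566, -0.285]]
scene tray? [[639, 222], [639, 399], [482, 399], [607, 206]] [[1.246, 0.777], [1.411, 0.236], [1.149, -0.01], [1.146, 0.762]]
scene tray? [[514, 190], [560, 218], [524, 259], [477, 225]] [[0.905, 0.591], [1.056, 0.593], [1.045, 0.374], [0.896, 0.379]]
scene tray? [[327, 181], [240, 242], [221, 226], [301, 172]] [[0.49, 0.182], [0.5, -0.145], [0.421, -0.153], [0.408, 0.149]]
scene tray? [[347, 33], [361, 28], [455, 64], [444, 81], [393, 63]] [[-0.202, 0.99], [-0.198, 1.092], [0.339, 1.143], [0.391, 0.971], [0.151, 0.922]]
scene tray? [[219, 28], [219, 57], [15, 155], [0, 144], [1, 109]] [[-0.684, 0.537], [-0.409, 0.366], [-0.323, -0.529], [-0.434, -0.56], [-0.69, -0.511]]
```

Call:
carry_out(linear=[[-0.0046,0.0162,-0.0055],[-0.0046,0.0162,-0.0055],[-0.0046,0.0162,-0.0055],[-0.0046,0.0162,-0.0055],[-0.0046,0.0162,-0.0055],[-0.0046,0.0162,-0.0055],[-0.0046,0.0162,-0.0055],[-0.0046,0.0162,-0.0055]], angular=[[0,0,0.98],[0,0,0.98],[0,0,0.98],[0,0,0.98],[0,0,0.98],[0,0,0.98],[0,0,0.98],[0,0,0.98]], hand=[1,1,1,1,1,1,1,1])

```text
clock: 0.82
position: [0.5564, 0.0652, 0.3822]
ee_rot: [-0.0, 0.453, 0.892, -0.0]
contact_force: [0.2, 0.1, 0.3]
width: 0.0852
gripper_force: 0.0
```

Call:
carry_out(linear=[[-0.0046,0.0162,-0.0055],[-0.0046,0.0162,-0.0055],[-0.0046,0.0162,-0.0055],[-0.0046,0.0162,-0.0055],[-0.0046,0.0162,-0.0055],[-0.0046,0.0162,-0.0055],[-0.0046,0.0162,-0.0055],[-0.0046,0.0162,-0.0055]], angular=[[0,0,0.98],[0,0,0.98],[0,0,0.98],[0,0,0.98],[0,0,0.98],[0,0,0.98],[0,0,0.98],[0,0,0.98]], hand=[1,1,1,1,1,1,1,1])

```text
clock: 1.48
position: [0.538, 0.13, 0.3602]
ee_rot: [-0.0, 0.156, 0.988, -0.0]
contact_force: [-0.6, -0.1, 0.3]
width: 0.0851
gripper_force: 0.0
```

Call:
carry_out(linear=[[-0.0046,0.0162,-0.0055],[-0.0046,0.0162,-0.0055],[-0.0046,0.0162,-0.0055],[-0.0046,0.0162,-0.0055],[0,0,0],[0,0,0]], angular=[[0,0,0.98],[0,0,0.98],[0,0,0.98],[0,0,0.98],[0,0,0],[0,0,0]], hand=[1,1,1,1,1,1])

```text
clock: 1.98
position: [0.5288, 0.1622, 0.3494]
ee_rot: [-0.0, 0.002, 1.0, -0.0]
contact_force: [0.2, 0.6, 0.6]
width: 0.0855
gripper_force: 0.0
```

Run:
```python
from h import *
s,im=snap('wrist','w1'); print(s['position'],s['ee_rot'],s['qpos'].round(2) if hasattr(s['qpos'],'round') else s['qpos'],s['clock'],s['contact_force'])
```

```text
[0.52883279 0.16215236 0.34941901] [-3.62750070e-04  1.90511916e-03  9.99998102e-01 -1.86212105e-04] [ 0.17  0.28  1.64 -0.    1.22 -1.4 ] 1.9833 [0.23075391 0.64874264 0.602796  ]
```

View pics/w1.png

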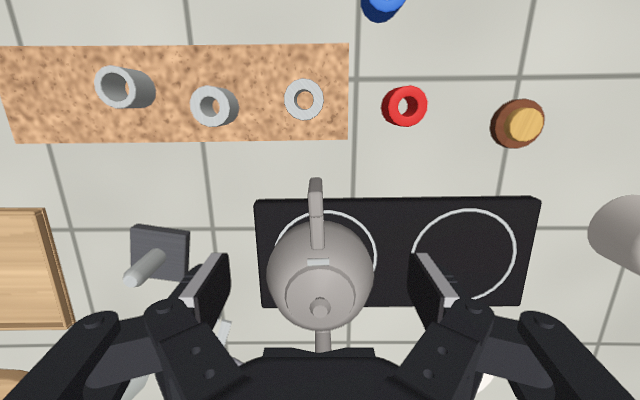

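The wrist picture shows the pot handle at (316,185), straight toward -x of the knob (319,306); the far ring is centred at (464,254), the bell at (526,124), the gauge at (160,250).

Run:
```python
from h import *
s=manip.get_state(); W=cam('wrist',s);S=cam('side');C=cam('scene')
def p(n,c,u,v,z): print(n,onz(c,u,v,z).round(4))
p('handle top -x end',W,316,181,.093);p('knob',W,319,306,.113)
p('rim l',W,267,275,.075)
for a,b in [((412,254),(517,254)),((464,209),(464,299))]: p('ring far',W,*a,.02);p('ring far',W,*b,.02)
p('ringnear R',W,377,255,.02)
p('ringnear top',W,320,211,.02)
for q in [(255,200),(541,197)]: p('plate c',W,*q,.02)
p('bell top',W,526,124,.03);p('bell sc',C,361.5,153,.03)
def tri(a,b):
    (o1,d1),(o2,d2)=a,b
    A=np.c_[d1,-d2];t=np.linalg.lstsq(A,o2-o1,rcond=None)[0]
    P,Q=o1+d1*t[0],o2+d2*t[1]; return ((P+Q)/2).round(4),np.linalg.norm(P-Q).round(4)
k=lambda u,v:(220+u/4-.4,170+v/4-.4)
print('bell tri',tri(ray(W,526,124),ray(S,*k(328,525))))
print('knob tri',tri(ray(W,319,303),ray(S,*k(287,138))))
print('pin',onz(W,130,279,.065))
print('tips px',proj(W,s['position']-np.array([0,0,.155])))
for i,q in enumerate([(304,99),(212,104.5),(116,87)]): p('sl%d'%(i+1),W,*q,.036)
```

```text
handle top -x end [0.5093 0.1595 0.093 ]
knob [0.6065 0.1615 0.113 ]
rim l [0.6016 0.1143 0.075 ]
ring far [0.6096 0.2631 0.02  ]
ring far [0.6096 0.3762 0.02  ]
ring far [0.5579 0.3122 0.02  ]
ring far [0.6666 0.327  0.02  ]
ringnear R [0.6108 0.2251 0.02  ]
ringnear top [0.5596 0.1629 0.02  ]
plate c [0.5474 0.0959 0.02  ]
plate c [0.5451 0.3881 0.02  ]
bell top [0.4719 0.3519 0.03  ]
bell sc [0.4841 0.3428 0.03  ]
bell tri (array([0.4723, 0.3586, 0.0197]), np.float64(0.0006))
knob tri (array([0.6106, 0.161 , 0.1101]), np.float64(0.0076))
pin [ 0.61098286 -0.01681459  0.065     ]
tips px [319.80263917 275.44165839]
sl1 [0.449  0.1488 0.036 ]
sl2 [0.4535 0.0673 0.036 ]
sl3 [ 0.4393 -0.0137  0.036 ]
```

Call:
carry_out(linear=[[-0.001,-0.0006,-0.031],[-0.001,-0.0006,-0.031],[-0.001,-0.0006,-0.031],[-0.001,-0.0006,-0.031],[-0.001,-0.0006,-0.031],[-0.001,-0.0006,-0.031],[-0.001,-0.0006,-0.031],[-0.001,-0.0006,-0.031]], angular=[[0,0,0],[0,0,0],[0,0,0],[0,0,0],[0,0,0],[0,0,0],[0,0,0],[0,0,0]], hand=[1,1,1,1,1,1,1,1])

```text
clock: 2.7
position: [0.5254, 0.159, 0.2253]
ee_rot: [0.0, 0.002, 1.0, -0.0]
contact_force: [-0.7, -0.1, -0.6]
width: 0.0854
gripper_force: 0.0
```

Call:
carry_out(linear=[[0,0,0],[0,0,0],[0,0,0],[0,0,0],[0,0,0],[0,0,0],[0,0,0],[0,0,0]], angular=[[0,0,0],[0,0,0],[0,0,0],[0,0,0],[0,0,0],[0,0,0],[0,0,0],[0,0,0]], hand=[0.5,0.3,0.2,0.1,0,0,0,0], force=40)

```text
clock: 3.37
position: [0.5254, 0.1599, 0.2266]
ee_rot: [0.001, 0.001, 1.0, 0.001]
contact_force: [0.4, 0.6, 5.2]
width: 0.0114
gripper_force: 39.4
```

Call:
carry_out(linear=[[0,0,0],[0,0,0],[0,0,0],[0,0,0],[0,0,0],[0,0,0]], angular=[[0,0,0],[0,0,0],[0,0,0],[0,0,0],[0,0,0],[0,0,0]], hand=[0,0,0,0,0,0])

```text
clock: 3.87
position: [0.5254, 0.1599, 0.2266]
ee_rot: [0.001, 0.001, 1.0, 0.0]
contact_force: [-0.8, 1.8, 6.3]
width: 0.0119
gripper_force: 39.7
```

Call:
carry_out(linear=[[0,0,0.002],[0,0.003,0],[0,0.006,0],[0,0.01,0],[0,0.01,0],[0,0.01,0],[0,0.01,0],[0,0.01,0]], angular=[[0,0,0],[0,0,0],[0,0,0],[0,0,0],[0,0,0],[0,0,0],[0,0,0],[0,0,0]], hand=[0,0,0,0,0,0,0,0])

```text
clock: 4.53
position: [0.525, 0.1895, 0.2267]
ee_rot: [-0.0, 0.001, 1.0, -0.0]
contact_force: [0.1, -4.9, 2.9]
width: 0.0116
gripper_force: 39.2
```

Call:
carry_out(linear=[[0,0.01,0],[0,0.01,0],[0,0.01,0],[0,0.01,0],[0,0.01,0],[0,0.01,0],[0,0.01,0],[0,0.01,0]], angular=[[0,0,0],[0,0,0],[0,0,0],[0,0,0],[0,0,0],[0,0,0],[0,0,0],[0,0,0]], hand=[0,0,0,0,0,0,0,0])

```text
clock: 5.2
position: [0.525, 0.2296, 0.2267]
ee_rot: [-0.0, 0.001, 1.0, 0.0]
contact_force: [0.7, -4.6, 2.1]
width: 0.0112
gripper_force: 39.2
```

Call:
carry_out(linear=[[0,0.01,0],[0,0.01,0],[0,0.01,0],[0,0.01,0],[0,0.01,0],[0,0.01,0],[0,0.01,0],[0,0.01,0]], angular=[[0,0,0],[0,0,0],[0,0,0],[0,0,0],[0,0,0],[0,0,0],[0,0,0],[0,0,0]], hand=[0,0,0,0,0,0,0,0])

```text
clock: 5.87
position: [0.525, 0.2696, 0.2267]
ee_rot: [-0.0, 0.001, 1.0, 0.0]
contact_force: [0.2, -4.8, 1.4]
width: 0.0113
gripper_force: 39.2
```

Call:
carry_out(linear=[[0,0.01,0],[0,0.01,0],[0,0.01,0],[0,0.01,0],[0,0.01,0],[0,0.01,0],[0,0.006,0],[0,0,0]], angular=[[0,0,0],[0,0,0],[0,0,0],[0,0,0],[0,0,0],[0,0,0],[0,0,0],[0,0,0]], hand=[0,0,0,0,0,0,0,0])

```text
clock: 6.53
position: [0.525, 0.3031, 0.2267]
ee_rot: [0.0, 0.001, 1.0, 0.001]
contact_force: [0.0, -0.4, 1.8]
width: 0.0116
gripper_force: 39.1
```

Run:
```python
from h import *
a=snap('wrist','w2')[1]; b=snap('side','s2')[1]
b=cv2.resize(b[190:320,200:360],(800,650)[0:1]+(650,) if 0 else (738,600),interpolation=cv2.INTER_CUBIC)
cv2.imwrite('pics/s2c.png',b[:,:,::-1])
```

```text
(no output)
```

View pics/s2c.png

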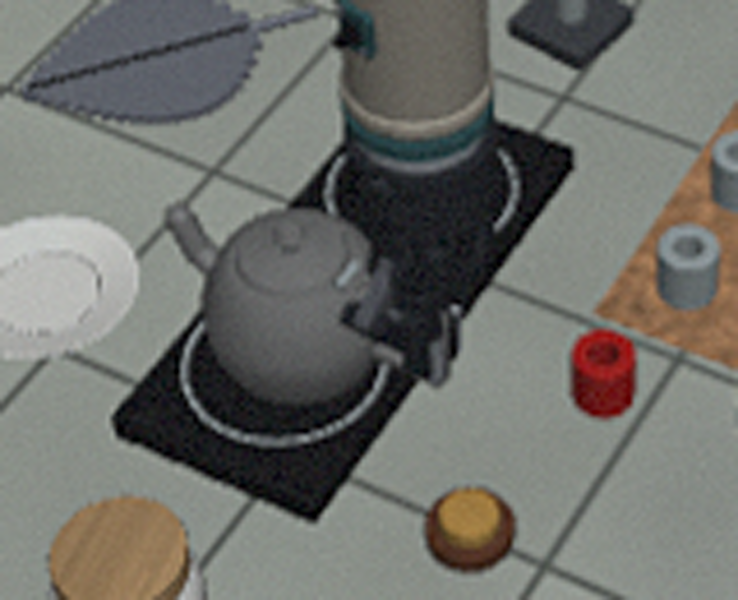

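Side crop: pot on the plate, upright, almost on the far ring, knob at (290,235), about 13 mm still to go. I'll finish the slide, release, rise and check.

Call:
carry_out(linear=[[0,0.005,0],[0,0.008,0],[0,0.008,0],[0,0.005,0],[0,0,0],[0,0,0]], angular=[[0,0,0],[0,0,0],[0,0,0],[0,0,0],[0,0,0],[0,0,0]], hand=[0,0,0,0,0,0])

```text
clock: 7.13
position: [0.525, 0.3156, 0.2267]
ee_rot: [0.0, 0.001, 1.0, 0.0]
contact_force: [-0.9, -1.9, 1.4]
width: 0.0117
gripper_force: 39.1
```

Call:
carry_out(linear=[[0,0,0],[0,0,0],[0,0,0],[0,0,0],[0,0,0],[0,0,0],[0,0,0.02],[0,0,0.06]], angular=[[0,0,0],[0,0,0],[0,0,0],[0,0,0],[0,0,0],[0,0,0],[0,0,0],[0,0,0]], hand=[0.3,0.5,0.6,0.7,0.7,0.7,0.7,0.7])

```text
clock: 7.8
position: [0.5235, 0.3143, 0.2634]
ee_rot: [-0.004, 0.001, 1.0, -0.002]
contact_force: [-0.6, -0.1, -0.5]
width: 0.0599
gripper_force: 0.0
```

Call:
carry_out(linear=[[0,0,0.06],[0,0,0.06],[0,0,0.06],[0.02,0,0.04],[0.02,0,0.03],[0.02,0,0.02],[0.02,0,0],[0,0,0]], angular=[[0,0,0],[0,0,0],[0,0,0],[0,0,0],[0,0,0],[0,0,0],[0,0,0],[0,0,0]], hand=[1,1,1,1,1,1,1,1])

```text
clock: 8.47
position: [0.5666, 0.3149, 0.4025]
ee_rot: [0.002, 0.002, 1.0, 0.0]
contact_force: [-0.0, -0.7, 0.2]
width: 0.0856
gripper_force: 0.0
```

Run:
```python
from h import *
s,a=snap('wrist','w3'); b=snap('side','s3')[1]; print(s['position'])
c=np.zeros((600,800,3),np.uint8)
c[:400,:640]=0
L=cv2.resize(a[100:350,200:440],(400,417),interpolation=cv2.INTER_CUBIC)
Rr=cv2.resize(b[190:320,200:325],(400,416),interpolation=cv2.INTER_CUBIC)
c[:417,:400]=L;c[:416,400:]=Rr
cv2.imwrite('pics/m3.png',c[:420,:,::-1])
```

```text
[0.56660263 0.31492761 0.40248096]
```

View pics/m3.png

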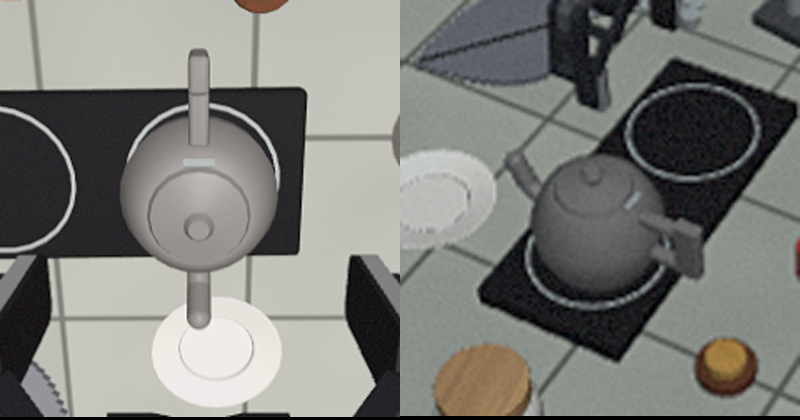

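Run:
```python
from h import *
s=manip.get_state(); W=cam('wrist',s);S=cam('side')
k=lambda u,v:(200+u/1.6667-.3,100+v/1.6667-.3)
k2=lambda u,v:(200+(u-400)/3.2-.35,190+v/3.2-.35)
def p(n,c,q,z): print(n,onz(c,*q,z).round(4))
p('knob w',W,k(199,227),.113);p('lid/body centre',W,k(198.5,192),.065)
p('handle -x end',W,k(199,50),.093)
p('plate corner',W,k(306,88),.02);p('plate corner',W,k(300,253),.02)
p('ring R',W,k(280,185),.02);p('ring L',W,k(127,160),.02);p('ring top',W,k(203,104),.02)
p('knob s',S,k2(592,172),.113)
p('handle s',S,k2(690,226),.093)
for n in ['side0','s3']:
    im=cv2.imread(f'pics/{n}.png'); h=cv2.cvtColor(im,cv2.COLOR_BGR2HSV)
    m=(im.min(2)>85).astype(np.uint8)
    blk=cv2.morphologyEx((im.max(2)<60).astype(np.uint8),cv2.MORPH_CLOSE,np.ones((9,9)))
    m&=blk
    N,l,st,ce=cv2.connectedComponentsWithStats(m,connectivity=8)
    for i in range(1,N):
        if st[i,2]>30 and st[i,2]<60:
            ys,xs=np.where(l==i); P=np.array([onz(S,x,y,.02)[:2] for x,y in zip(xs.astype(float),ys.astype(float))])
            A=np.c_[2*P,np.ones(len(P))]; r=np.linalg.lstsq(A,(P**2).sum(1),rcond=None)[0]
            print(n,st[i],len(P),'circle',r[:2].round(4),np.sqrt(r[2]+r[0]**2+r[1]**2).round(4))
```

```text
knob w [0.604  0.3148 0.113 ]
lid/body centre [0.6011 0.3146 0.065 ]
handle -x end [0.5101 0.315  0.093 ]
plate corner [0.5414 0.389  0.02  ]
plate corner [0.6674 0.3921 0.02  ]
ring R [0.6124 0.3743 0.02  ]
ring L [0.593  0.2631 0.02  ]
ring top [0.5524 0.3179 0.02  ]
knob s [0.6094 0.3179 0.113 ]
handle s [0.526  0.3148 0.093 ]
side0 [239 252  45  35 170] 170 circle [0.6134 0.3182] 0.055
s3 [492  33  39  50 126] 126 circle [ 0.1323 -1.199 ] 0.2945
s3 [239 264  44  23  93] 93 circle [0.6135 0.3182] 0.055
```

Pot is upright, about 4 mm short in x and 2.5 mm in y of the ring centre. I'll regrip and nudge it.

Call:
carry_out(linear=[[-0.04,0,0],[-0.04,0,0],[0,0,-0.06],[0,0,-0.06],[0,0,-0.06],[0,0,-0.06],[0,0,-0.06],[0,0,-0.05]], angular=[[0,0,0],[0,0,0],[0,0,0],[0,0,0],[0,0,0],[0,0,0],[0,0,0],[0,0,0]], hand=[1,1,1,1,0.8,0.8,0.7,0.6])

```text
clock: 9.23
position: [0.5231, 0.3146, 0.2237]
ee_rot: [-0.002, 0.001, 1.0, -0.001]
contact_force: [0.5, -0.3, -0.7]
width: 0.0518
gripper_force: 0.0
```

Call:
carry_out(linear=[[0,0,0],[0,0,0],[0,0,0],[0,0,0],[0,0,0],[0,0,0],[0,0,0],[0,0,0.001]], angular=[[0,0,0],[0,0,0],[0,0,0],[0,0,0],[0,0,0],[0,0,0],[0,0,0],[0,0,0]], hand=[0.4,0.2,0.1,0,0,0,0,0])

```text
clock: 9.9
position: [0.5253, 0.3153, 0.2281]
ee_rot: [0.001, 0.001, 1.0, 0.0]
contact_force: [1.5, 1.6, -2.6]
width: 0.0112
gripper_force: 43.5
```

Call:
carry_out(linear=[[0.002,0.001,0],[0.002,0.001,0],[0.002,0.001,0],[0.002,0.001,0],[0,0.001,0],[0,0,0],[0,0,0]], angular=[[0,0,0],[0,0,0],[0,0,0],[0,0,0],[0,0,0],[0,0,0],[0,0,0]], hand=[0,0,0,0,0,0,0])

```text
clock: 10.48
position: [0.5276, 0.3168, 0.2281]
ee_rot: [-0.002, 0.002, 1.0, -0.001]
contact_force: [-6.3, -3.0, 7.5]
width: 0.011
gripper_force: 44.9
```

Call:
carry_out(linear=[[0,0,0],[0,0,0],[0,0,0],[0,0,0],[0,0,0],[0,0,0],[0,0,0.02],[0,0,0.06]], angular=[[0,0,0],[0,0,0],[0,0,0],[0,0,0],[0,0,0],[0,0,0],[0,0,0],[0,0,0]], hand=[0.3,0.5,0.6,0.7,0.7,0.7,0.7,0.7])

```text
clock: 11.15
position: [0.5275, 0.3168, 0.2638]
ee_rot: [-0.004, 0.001, 1.0, -0.002]
contact_force: [0.1, -0.4, -0.9]
width: 0.0598
gripper_force: 0.0
```

Call:
carry_out(linear=[[0,0,0.06],[0,0,0.06],[0,0,0.06],[0,0,0.05],[0,0,0.03],[0,0,0],[0,0,0]], angular=[[0,0,0],[0,0,0],[0,0,0],[0,0,0],[0,0,0],[0,0,0],[0,0,0]], hand=[1,1,1,1,1,1,1])

```text
clock: 11.73
position: [0.5289, 0.3176, 0.3984]
ee_rot: [0.001, 0.001, 1.0, 0.001]
contact_force: [-1.0, -0.3, -0.1]
width: 0.085
gripper_force: 0.0
```

Run:
```python
from h import *
s,a=snap('wrist','w4'); b=snap('side','s4')[1]; print(s['position'])
S=cam('side')
# side knob shift by template match from s3 to s4
o=cv2.imread('pics/s3.png'); n=b[:,:,::-1].copy()
t=o[232:262,240:285]
r=cv2.matchTemplate(n[220:275,230:300],t,cv2.TM_CCOEFF_NORMED); _,mx,_,l=cv2.minMaxLoc(r)
print(mx,np.array(l)+[230-240,220-232])
for n,q in [('s3',(259.65,243.4)),('est tgt',proj(S,[.6134,.3182,.113]))]: print(n,q)
```

```text
[0.52891794 0.3175796  0.39838507]
0.9669934511184692 [0 0]
s3 (259.65, 243.4)
est tgt [258.19510312 242.90491676]
```

Call:
carry_out(linear=[[-0.008,-0.017,-0.003],[-0.008,-0.017,-0.003],[-0.008,-0.017,-0.003],[-0.008,-0.017,-0.003],[-0.008,-0.017,-0.003],[-0.008,-0.017,-0.003],[-0.008,-0.017,-0.003],[-0.008,-0.017,-0.003]], angular=[[0,0,-0.98],[0,0,-0.98],[0,0,-0.98],[0,0,-0.98],[0,0,-0.98],[0,0,-0.98],[0,0,-0.98],[0,0,-0.98]], hand=[1,1,1,1,1,1,1,1])

```text
clock: 12.5
position: [0.4964, 0.249, 0.3831]
ee_rot: [-0.002, 0.312, 0.95, -0.001]
contact_force: [0.4, -0.5, -0.4]
width: 0.0851
gripper_force: 0.0
```

Call:
carry_out(linear=[[-0.008,-0.017,-0.009],[-0.008,-0.017,-0.009],[-0.008,-0.017,-0.009],[-0.008,-0.017,-0.009],[-0.008,-0.017,-0.009],[-0.008,-0.017,-0.009],[-0.008,-0.017,-0.009],[-0.008,-0.017,-0.009]], angular=[[0,0,-0.98],[0,0,-0.98],[0,0,-0.98],[0,0,-0.98],[0,0,-0.98],[0,0,-0.98],[0,0,-0.98],[0,0,-0.98]], hand=[1,1,1,1,1,1,1,1])

```text
clock: 13.17
position: [0.4642, 0.181, 0.3472]
ee_rot: [-0.001, 0.59, 0.808, -0.001]
contact_force: [0.4, 0.4, 0.4]
width: 0.0855
gripper_force: 0.0
```

Call:
carry_out(linear=[[-0.008,-0.017,-0.01],[-0.008,-0.017,-0.01],[-0.008,-0.017,-0.01],[-0.008,-0.017,-0.01],[0,0,0],[0,0,0]], angular=[[0,0,-0.98],[0,0,-0.98],[0,0,-0.98],[0,0,-0.98],[0,0,0],[0,0,0]], hand=[1,1,1,1,1,1])

```text
clock: 13.67
position: [0.4485, 0.1474, 0.3279]
ee_rot: [-0.001, 0.707, 0.707, -0.001]
contact_force: [-0.6, -0.2, -0.3]
width: 0.0856
gripper_force: 0.0
```

```bash
cat >> h.py <<'E'
def sleeves(fn='tmp',z=.036,name='wrist'):
    s,im=snap(name,fn); c=cam(name,s)
    g=cv2.GaussianBlur(cv2.cvtColor(im,cv2.COLOR_RGB2GRAY),(3,3),0)
    hs=cv2.cvtColor(im,cv2.COLOR_RGB2HSV)
    out=[]
    # flat top rings: grey, brighter than the tube wall, ring shape with a hole
    for th in range(100,215,6):
        m=((g>th)&(hs[...,1]<60)).astype(np.uint8)
        cs,hi=cv2.findContours(m,cv2.RETR_CCOMP,cv2.CHAIN_APPROX_NONE)
        for i,t in enumerate(cs):
            if hi[0][i][3]>=0 or hi[0][i][2]<0 or len(t)<20: continue
            j=hi[0][i][2]; b=max([cs[k] for k in range(len(cs)) if hi[0][k][3]==i],key=len)
            if len(b)<12: continue
            e=cv2.fitEllipse(t); f=cv2.fitEllipse(b)
            if e[1][0]/e[1][1]<.85 or cv2.contourArea(t)/(np.pi/4*e[1][0]*e[1][1])<.93: continue
            P=onz(c,*e[0],z); q=onz(c,e[0][0]+e[1][0]/2,e[0][1],z)
            D=2*np.linalg.norm(q-P)
            if .031<D<.042: out.append((P[:2].round(4),D.round(4),round(f[1][1]/e[1][1],2),np.round(e[0],1),th))
    res={}
    for o in out:
        k=tuple((o[0]/.03).round()); res.setdefault(k,[]).append(o)
    for v in res.values(): print(v[len(v)//2],len(v))
    return s,im,c
E
python3 - <<'E'
from h import *
s,im,c=sleeves('w5'); print(s['position'],s['ee_rot'])
print(proj(c,s['position']-np.array([0,0,.3])))
E
```

```text
(array([0.4491, 0.1493]), np.float64(0.0328), 0.53, array([319.8, 190.6]), 148) 16
[0.44847103 0.14736937 0.32793439] [-0.00096854  0.70672946  0.70748229 -0.00115687]
[319.0948902  190.27723439]
```

View pics/w5.png

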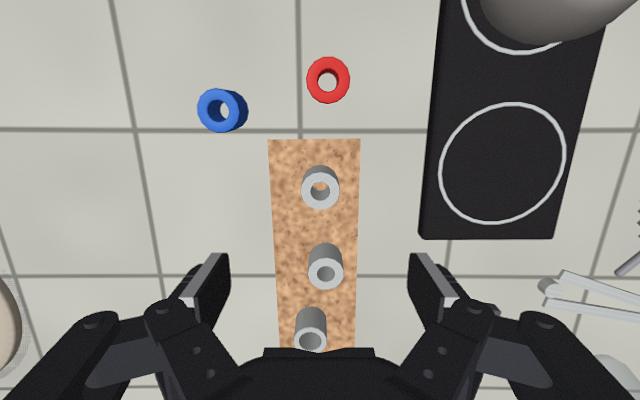

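Wrist picture: sleeve 1 top at (320,190), sleeves 2 and 3 at (325,270), (311,338); the near ring is clear at (503,163). I'll grasp sleeve 1 now.

Call:
carry_out(linear=[[0.001,0.003,-0.03],[0,0,-0.04],[0,0,-0.04],[0,0,-0.04],[0,0,-0.04],[0,0,-0.04],[0,0,-0.04],[0,0,-0.024]], angular=[[0,0,0],[0,0,0],[0,0,0],[0,0,0],[0,0,0],[0,0,0],[0,0,0],[0,0,0]], hand=[1,1,1,1,1,1,1,1])

```text
clock: 14.38
position: [0.4494, 0.1496, 0.1804]
ee_rot: [-0.001, 0.706, 0.708, -0.001]
contact_force: [-0.8, -0.2, -0.2]
width: 0.0854
gripper_force: 0.0
```

Call:
carry_out(linear=[[0,0,0],[0,0,0],[0,0,0],[0,0,0],[0,0,0],[0,0,0],[0,0,0],[0,0,0]], angular=[[0,0,0],[0,0,0],[0,0,0],[0,0,0],[0,0,0],[0,0,0],[0,0,0],[0,0,0]], hand=[0.7,0.6,0.5,0.4,0.3,0.3,0.3,0.3], force=35)

```text
clock: 15.05
position: [0.45, 0.1493, 0.1834]
ee_rot: [0.001, 0.707, 0.707, 0.001]
contact_force: [-1.1, 1.1, 6.0]
width: 0.0349
gripper_force: 35.1
```

Call:
carry_out(linear=[[0,0,0.01],[0,0,0.03],[0,0,0.05],[0,0,0.05],[0,0,0.03],[0,0,0],[0,0,0]], angular=[[0,0,0],[0,0,0],[0,0,0],[0,0,0],[0,0,0],[0,0,0],[0,0,0]], hand=[0.3,0.3,0.3,0.3,0.3,0.3,0.3])

```text
clock: 15.63
position: [0.4495, 0.1491, 0.2678]
ee_rot: [0.001, 0.707, 0.707, 0.001]
contact_force: [-0.7, 0.2, -1.9]
width: 0.0355
gripper_force: 35.3
```

Run:
```python
from h import *
s,im,c=sleeves('w6',z=manip.get_state()['position'][2]-.145); print(s['position'],s['ee_rot'],s['width'],s['contact_force'])
```

```text
(array([0.4504, 0.1483]), np.float64(0.0316), 0.48, array([319.2, 288.7]), 166) 9
[0.4495083  0.14905081 0.26784447] [6.64592216e-04 7.07077811e-01 7.07134936e-01 8.42990213e-04] 0.035516761729742594 [-0.71083545  0.1660297  -1.94278754]
```

Call:
carry_out(linear=[[0.017,-0.023,0.02],[0.034,-0.046,0.02],[0.034,-0.046,0],[0.034,-0.046,0],[0.034,-0.046,0],[0.034,-0.046,0],[0.034,-0.046,0],[0.034,-0.046,0]], angular=[[0,0,0],[0,0,0],[0,0,0],[0,0,0],[0,0,0],[0,0,0],[0,0,0],[0,0,0]], hand=[0.3,0.3,0.3,0.3,0.3,0.3,0.3,0.3])

```text
clock: 16.35
position: [0.577, -0.0246, 0.2849]
ee_rot: [-0.002, 0.707, 0.707, -0.001]
contact_force: [0.8, -0.5, -1.5]
width: 0.0354
gripper_force: 35.4
```

Call:
carry_out(linear=[[0.034,-0.046,0],[0.034,-0.046,0],[0.004,-0.023,0],[0,0,0],[0,0,0],[0,0,0]], angular=[[0,0,0],[0,0,0],[0,0,0],[0,0,0],[0,0,0],[0,0,0]], hand=[0.3,0.3,0.3,0.3,0.3,0.3])

```text
clock: 16.85
position: [0.6119, -0.08, 0.2859]
ee_rot: [-0.002, 0.707, 0.707, -0.001]
contact_force: [0.4, -0.3, -1.0]
width: 0.0352
gripper_force: 35.4
```

Run:
```python
from h import *
s,im=snap('wrist','w7'); print(s['position'],s['ee_rot'])
c=cam('wrist',s); print(proj(c,[.613,-.017,.065]),proj(c,[.613,-.017,.015]))
cv2.imwrite('pics/w7c.png',cv2.resize(im[50:350,160:480,::-1],None,fx=2,fy=2,interpolation=cv2.INTER_CUBIC))
```

```text
[ 0.61191515 -0.07998807  0.28592896] [-1.75193972e-03  7.07057808e-01  7.07153296e-01 -6.34898967e-04]
[321.15057047 126.06410136] [320.78186077 121.83643319]
```

View pics/w7c.png

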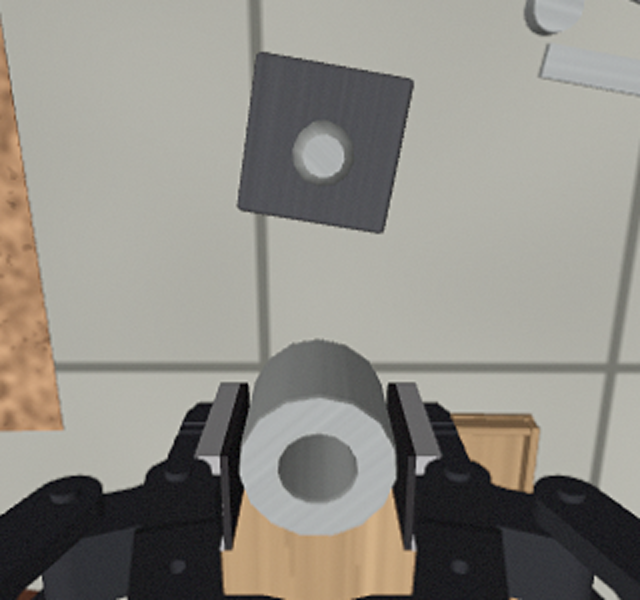

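The pin's top end is at crop (323,156), the base is square around it, and the held sleeve's top is at (319,466); its bore looks like the small kind.

Run:
```python
from h import *
s=manip.get_state(); c=cam('wrist',s); t=s['position']
k=lambda u,v:(160+u/2-.25,50+v/2-.25)
print('pin',onz(c,*k(323,156),.065),'base',[onz(c,*k(*q),.015).round(4).tolist() for q in [(258,52),(413,79),(384,233),(239,209)]],np.mean([onz(c,*k(*q),.015) for q in [(258,52),(413,79),(384,233),(239,209)]],0))
print('sleeve',onz(c,*k(318.5,466),t[2]-.147),t)
```

```text
pin [ 0.613289   -0.01784567  0.065     ] base [[0.5896, 0.0158, 0.015], [0.647, 0.0066, 0.015], [0.6382, -0.0513, 0.015], [0.5805, -0.0418, 0.015]] [ 0.61381794 -0.01766172  0.015     ]
sleeve [ 0.61207819 -0.07863612  0.13937222] [ 0.61197614 -0.0797333   0.28637222]
```

Call:
carry_out(linear=[[0.0026,0.04,0],[0,0.042,0],[0,0.04,0],[0,0,-0.02],[0,0,-0.03],[0,0,-0.016],[0,0,0],[0,0,0]], angular=[[0,0,0],[0,0,0],[0,0,0],[0,0,0],[0,0,0],[0,0,0],[0,0,0],[0,0,0]], hand=[0.3,0.3,0.3,0.3,0.3,0.3,0.3,0.3])

```text
clock: 17.57
position: [0.6138, -0.0197, 0.2537]
ee_rot: [-0.001, 0.707, 0.707, -0.0]
contact_force: [1.1, -0.7, -2.0]
width: 0.0353
gripper_force: 35.4
```

Call:
carry_out(linear=[[0,0,-0.004],[0,0,-0.004],[0,0,-0.004],[0,0,-0.003],[0,0,0],[0,0,0]], angular=[[0,0,0],[0,0,0],[0,0,0],[0,0,0],[0,0,0],[0,0,0]], hand=[0.3,0.3,0.3,0.3,0.3,0.3])

```text
clock: 18.07
position: [0.6146, -0.0202, 0.2481]
ee_rot: [0.001, 0.707, 0.707, 0.0]
contact_force: [-1.4, 0.1, 5.4]
width: 0.0357
gripper_force: 35.9
```

Call:
carry_out(linear=[[0,0,0.01],[-0.0026,0.003,0],[0,0,0],[0,0,0],[0,0,-0.005],[0,0,-0.005],[0,0,0],[0,0,0]], angular=[[0,0,0],[0,0,0],[0,0,0],[0,0,0],[0,0,0],[0,0,0],[0,0,0],[0,0,0]], hand=[0.3,0.3,0.3,0.3,0.3,0.3,0.3,0.3])

```text
clock: 18.73
position: [0.6129, -0.0182, 0.2463]
ee_rot: [-0.0, 0.707, 0.707, -0.0]
contact_force: [0.6, 0.7, -1.6]
width: 0.0356
gripper_force: 35.4
```

Call:
carry_out(linear=[[0,0,-0.002],[0,0,-0.002],[0,0,-0.002],[0,0,0],[0,0,0]], angular=[[0,0,0],[0,0,0],[0,0,0],[0,0,0],[0,0,0]], hand=[0.3,0.3,0.3,0.3,0.3])

```text
clock: 19.15
position: [0.613, -0.0179, 0.2444]
ee_rot: [-0.0, 0.707, 0.707, 0.001]
contact_force: [-1.0, 2.6, 4.8]
width: 0.0353
gripper_force: 35.9
```

Run:
```python
from h import *
s,im=snap('wrist','w8');b=snap('side','s8')[1]
c=np.zeros((480,800,3),np.uint8)
c[:480,:400]=cv2.resize(im[180:372,240:400],(400,480),interpolation=cv2.INTER_CUBIC)
c[:480,400:]=cv2.resize(b[140:220,290:357],(400,480),interpolation=cv2.INTER_CUBIC)
cv2.imwrite('pics/m8.png',c[:,:,::-1]); print(s['position'],s['contact_force'])
```

```text
[ 0.61300436 -0.01794807  0.24437715] [-0.97105096  2.61341987  4.83692423]
```

View pics/m8.png

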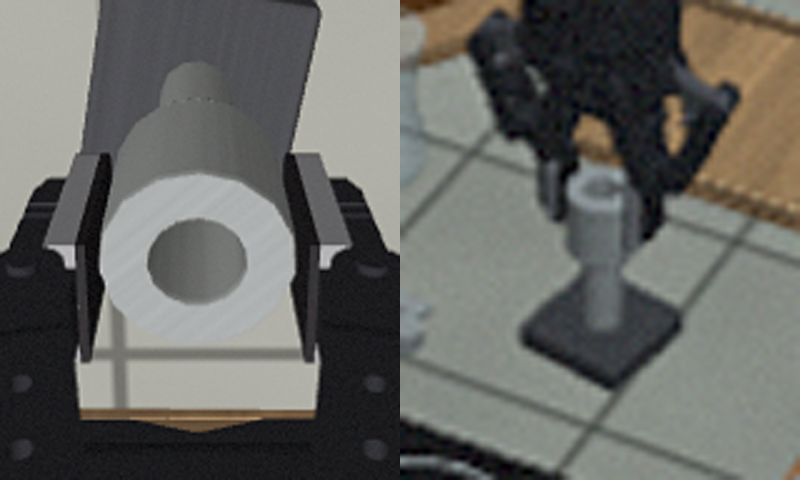

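The sleeve sits on the nose with the pin's shaft visible below it, contact at TCP z 0.2444 as predicted for the 17 bore: a stopper, so it goes to the dish.

Call:
carry_out(linear=[[0,0,0.04],[0,0,0.04],[-0.015,-0.03,0.01],[-0.028,-0.056,0],[-0.028,-0.056,0],[-0.028,-0.056,0],[-0.028,-0.056,0],[-0.028,-0.056,0]], angular=[[0,0,0],[0,0,0],[0,0,0],[0,0,0],[0,0,0],[0,0,0],[0,0,0],[0,0,0]], hand=[0.3,0.3,0.3,0.3,0.3,0.3,0.3,0.3])

```text
clock: 19.92
position: [0.5345, -0.175, 0.2882]
ee_rot: [0.0, 0.707, 0.707, -0.001]
contact_force: [0.3, -0.6, -1.4]
width: 0.0352
gripper_force: 35.6
```

Call:
carry_out(linear=[[-0.028,-0.056,0],[-0.028,-0.056,0],[-0.028,-0.056,0],[-0.028,-0.056,0],[-0.028,-0.056,0],[-0.023,-0.046,0],[0,0,0],[0,0,0]], angular=[[0,0,0],[0,0,0],[0,0,0],[0,0,0],[0,0,0],[0,0,0],[0,0,0],[0,0,0]], hand=[0.3,0.3,0.3,0.3,0.3,0.3,0.3,0.3])

```text
clock: 20.58
position: [0.4531, -0.338, 0.2881]
ee_rot: [-0.0, 0.708, 0.706, -0.0]
contact_force: [0.6, 1.0, -2.5]
width: 0.0354
gripper_force: 35.6
```

Run:
```python
from h import *
s,im=snap('wrist','w9'); print(s['position'],s['width'])
c=cam('wrist',s)
h=cv2.cvtColor(im,cv2.COLOR_RGB2HSV); m=cv2.inRange(h,(3,130,40),(11,255,255)); m=cv2.morphologyEx(m,cv2.MORPH_OPEN,np.ones((5,5)))
t=max(cv2.findContours(m,0,1)[0],key=cv2.contourArea); P=np.array([onz(c,*q,.014)[:2] for q in t[:,0].astype(float)])
print(P.min(0),P.max(0))
A=np.c_[2*P,np.ones(len(P))]; top=P[:,1]>-.31
r=np.linalg.lstsq(A[top],(P[top]**2).sum(1),rcond=None)[0]; print(r[:2],np.sqrt(r[2]+r[0]**2+r[1]**2))
```

```text
[ 0.45311888 -0.33795916  0.28809843] 0.03541097224333494
[ 0.37623826 -0.37687956] [ 0.52752862 -0.23659515]
[ 0.45267741 -0.31001158] 0.07101926000394036
```

Call:
carry_out(linear=[[0,-0.014,-0.03],[0,0,-0.06],[0,0,-0.06],[0,0,-0.03],[0,0,-0.01],[0,0,-0.006],[0,0,-0.004],[0,0,0]], angular=[[0,0,0],[0,0,0],[0,0,0],[0,0,0],[0,0,0],[0,0,0],[0,0,0],[0,0,0]], hand=[0.3,0.3,0.3,0.3,0.3,0.3,0.3,0.3])

```text
clock: 21.3
position: [0.4546, -0.3434, 0.1895]
ee_rot: [0.001, 0.707, 0.707, 0.0]
contact_force: [0.3, -0.3, -1.2]
width: 0.0353
gripper_force: 35.6
```

Call:
carry_out(linear=[[0,0,-0.002],[0,0,-0.002],[0,0,0],[0,0,0]], angular=[[0,0,0],[0,0,0],[0,0,0],[0,0,0]], hand=[0.3,0.3,0.3,0.3])

```text
clock: 21.63
position: [0.4543, -0.3437, 0.1875]
ee_rot: [0.001, 0.707, 0.707, 0.0]
contact_force: [-0.4, -0.1, 0.6]
width: 0.0353
gripper_force: 35.8
```

Call:
carry_out(linear=[[0,0,0],[0,0,0],[0,0,0],[0,0,0],[0,0,0],[0,0,0.02],[0,0,0.06],[0,0,0.06]], angular=[[0,0,0],[0,0,0],[0,0,0],[0,0,0],[0,0,0],[0,0,0],[0,0,0],[0,0,0]], hand=[0.45,0.5,0.6,0.65,0.65,0.65,0.65,0.8])

```text
clock: 22.3
position: [0.4536, -0.343, 0.2568]
ee_rot: [-0.002, 0.707, 0.707, 0.0]
contact_force: [0.4, 0.3, 0.3]
width: 0.0664
gripper_force: 0.0
```

Call:
carry_out(linear=[[0,0.02,0.06],[0,0.06,0.06],[0,0.06,0.02],[0,0.06,0],[0,0.06,0],[0,0.06,0],[0,0.06,0],[0,0.06,0]], angular=[[0,0,0],[0,0,0],[0,0,0],[0,0,0],[0,0,0],[0,0,0],[0,0,0],[0,0,0]], hand=[1,1,1,1,1,1,1,1])

```text
clock: 22.97
position: [0.4536, -0.1225, 0.3271]
ee_rot: [0.001, 0.707, 0.707, 0.0]
contact_force: [0.2, 0.2, 0.3]
width: 0.0856
gripper_force: 0.0
```

Call:
carry_out(linear=[[0,0.06,0],[0,0.06,0],[0,0.06,0],[0,0.06,0],[0,0.06,0],[0,0.05,0],[0,0.03,0],[0,0,0]], angular=[[0,0,0],[0,0,0],[0,0,0],[0,0,0],[0,0,0],[0,0,0],[0,0,0],[0,0,0]], hand=[1,1,1,1,1,1,1,1])

```text
clock: 23.63
position: [0.4536, 0.0685, 0.3269]
ee_rot: [-0.0, 0.706, 0.708, 0.001]
contact_force: [0.3, -0.4, -0.2]
width: 0.0852
gripper_force: 0.0
```

Run:
```python
from h import *
snap('side','s10');s,im,c=sleeves('w10'); print(s['position'],s['ee_rot'])
sleeves('s10b',name='side')
```

```text
(array([0.4546, 0.0652]), np.float64(0.0327), 0.52, array([318.8, 195.2]), 136) 13
[0.45375844 0.06719169 0.32686518] [3.59943913e-04 7.06032386e-01 7.08179396e-01 2.88984298e-04]
```

Call:
carry_out(linear=[[0.002,-0.005,-0.03],[0,0,-0.04],[0,0,-0.04],[0,0,-0.04],[0,0,-0.04],[0,0,-0.04],[0,0,-0.04],[0,0,-0.022]], angular=[[0,0,0],[0,0,0],[0,0,0],[0,0,0],[0,0,0],[0,0,0],[0,0,0],[0,0,0]], hand=[1,1,1,1,1,1,1,1])

```text
clock: 24.45
position: [0.4545, 0.0622, 0.1785]
ee_rot: [-0.001, 0.708, 0.706, -0.001]
contact_force: [-0.8, -0.2, -0.5]
width: 0.0857
gripper_force: 0.0
```

Call:
carry_out(linear=[[0,0,0],[0,0,0],[0,0,0],[0,0,0],[0,0,0],[0,0,0],[0,0,0],[0,0,0]], angular=[[0,0,0],[0,0,0],[0,0,0],[0,0,0],[0,0,0],[0,0,0],[0,0,0],[0,0,0]], hand=[0.7,0.6,0.5,0.4,0.3,0.3,0.3,0.3])

```text
clock: 25.12
position: [0.4555, 0.0633, 0.1814]
ee_rot: [0.001, 0.707, 0.707, 0.001]
contact_force: [-0.8, -2.6, 7.1]
width: 0.0346
gripper_force: 35.3
```

Call:
carry_out(linear=[[0,0,0.01],[0,0,0.03],[0,0,0.05],[0,0,0.05],[0,0,0.05],[0,0,0],[0,0,0]], angular=[[0,0,0],[0,0,0],[0,0,0],[0,0,0],[0,0,0],[0,0,0],[0,0,0]], hand=[0.3,0.3,0.3,0.3,0.3,0.3,0.3])

```text
clock: 25.7
position: [0.4553, 0.0637, 0.2766]
ee_rot: [0.001, 0.707, 0.707, 0.001]
contact_force: [-0.1, -0.2, -1.3]
width: 0.0345
gripper_force: 35.3
```

Run:
```python
from h import *
s,im,c=sleeves('w11',z=manip.get_state()['position'][2]-.147); print(s['position'],s['ee_rot'],s['width'])
```

```text
[0.45530577 0.06368711 0.27658491] [0.00135747 0.70705439 0.7071564  0.00143833] 0.03454631748232503
```

Call:
carry_out(linear=[[0.02,-0.018,0.02],[0.04,-0.037,0],[0.04,-0.037,0],[0.04,-0.037,0],[0.04,-0.037,0],[0.04,-0.037,0],[0.04,-0.037,0],[0.04,-0.037,0]], angular=[[0,0,0],[0,0,0],[0,0,0],[0,0,0],[0,0,0],[0,0,0],[0,0,0],[0,0,0]], hand=[0.3,0.3,0.3,0.3,0.3,0.3,0.3,0.3])

```text
clock: 26.42
position: [0.6052, -0.0758, 0.2827]
ee_rot: [-0.002, 0.707, 0.707, -0.001]
contact_force: [0.3, 1.0, -1.6]
width: 0.0343
gripper_force: 35.4
```

Call:
carry_out(linear=[[0.014,-0.01,0],[0,0,0],[0,0,0],[0,0,0]], angular=[[0,0,0],[0,0,0],[0,0,0],[0,0,0]], hand=[0.3,0.3,0.3,0.3])

```text
clock: 26.75
position: [0.6106, -0.0789, 0.284]
ee_rot: [-0.002, 0.707, 0.707, -0.001]
contact_force: [-0.0, -0.0, -1.2]
width: 0.0347
gripper_force: 35.4
```

Run:
```python
from h import *
s,im,c=sleeves('w12',z=manip.get_state()['position'][2]-.1455); print(s['position'],s['ee_rot'])
g=cv2.cvtColor(im,cv2.COLOR_RGB2GRAY)
o=cv2.imread('pics/w7.png',0)
# sleeve ring: compare w7 with the current by row/col extents of bright top face
for a in (o,g):
    m=(a[235:330,275:365]>165).astype(np.uint8); t=max(cv2.findContours(m,0,1)[0],key=cv2.contourArea); e=cv2.fitEllipse(t); print(np.array(e[0])+[275,235],e[1])
```

```text
[ 0.61061394 -0.07894032  0.28395437] [-0.00187702  0.70695843  0.70725213 -0.00082388]
[319.08472443 293.85316849] (85.4714584350586, 89.22953033447266)
[318.83583832 291.66976929] (85.58769989013672, 91.32733154296875)
```

Call:
carry_out(linear=[[0.0046,0.04,0],[0,0.04,0],[0,0.04,0],[0,0,-0.02],[0,0,-0.03],[0,0,-0.02],[0,0,0],[0,0,0]], angular=[[0,0,0],[0,0,0],[0,0,0],[0,0,0],[0,0,0],[0,0,0],[0,0,0],[0,0,0]], hand=[0.3,0.3,0.3,0.3,0.3,0.3,0.3,0.3])

```text
clock: 27.47
position: [0.6136, -0.0199, 0.2495]
ee_rot: [-0.001, 0.707, 0.707, -0.001]
contact_force: [0.2, 0.8, -1.4]
width: 0.0347
gripper_force: 35.4
```

Call:
carry_out(linear=[[0,0,-0.003],[0,0,-0.003],[0,0,-0.003],[0,0,-0.002],[0,0,0],[0,0,0]], angular=[[0,0,0],[0,0,0],[0,0,0],[0,0,0],[0,0,0],[0,0,0]], hand=[0.3,0.3,0.3,0.3,0.3,0.3])

```text
clock: 27.97
position: [0.6142, -0.02, 0.2448]
ee_rot: [-0.0, 0.707, 0.707, -0.0]
contact_force: [-0.5, -0.4, -1.0]
width: 0.0348
gripper_force: 35.4
```

Call:
carry_out(linear=[[-0.002,0.002,0],[0,0,0],[0,0,-0.003],[0,0,-0.003],[0,0,-0.003],[0,0,0],[0,0,0]], angular=[[0,0,0],[0,0,0],[0,0,0],[0,0,0],[0,0,0],[0,0,0],[0,0,0]], hand=[0.3,0.3,0.3,0.3,0.3,0.3,0.3])

```text
clock: 28.55
position: [0.6131, -0.0192, 0.2419]
ee_rot: [0.0, 0.707, 0.707, -0.0]
contact_force: [-3.0, -1.3, 8.5]
width: 0.0346
gripper_force: 36.4
```

Call:
carry_out(linear=[[0,0,0.006],[-0.003,-0.001,0],[0,0,0],[0,0,-0.004],[0,0,-0.004],[0,0,0],[0,0,0]], angular=[[0,0,0],[0,0,0],[0,0,0],[0,0,0],[0,0,0],[0,0,0],[0,0,0]], hand=[0.3,0.3,0.3,0.3,0.3,0.3,0.3])

```text
clock: 29.13
position: [0.6124, -0.0194, 0.2416]
ee_rot: [0.001, 0.707, 0.707, 0.001]
contact_force: [-3.6, 0.7, 13.3]
width: 0.0344
gripper_force: 36.7
```

Run:
```python
from h import *
im=snap('wrist','w13')[1]; b=snap('side','s13')[1]
c=np.zeros((480,800,3),np.uint8)
w=cv2.imread('pics/w12.png')[:,:,::-1]
c[:,:266]=cv2.resize(w[230:350,280:360],(266,480)[::1],interpolation=cv2.INTER_CUBIC) if 0 else cv2.resize(w[235:345,275:365],(266,325)).__class__((480,266,3),np.uint8)*0
c[:325,:266]=cv2.resize(w[235:345,275:365],(266,325),interpolation=cv2.INTER_CUBIC)
c[:325,266:532]=cv2.resize(im[235:345,275:365],(266,325),interpolation=cv2.INTER_CUBIC)
c[:325,532:798]=cv2.resize(b[140:222,290:357],(266,325),interpolation=cv2.INTER_CUBIC)
cv2.imwrite('pics/m13.png',c[:330,:,::-1])
```

```text
(no output)
```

View pics/m13.png

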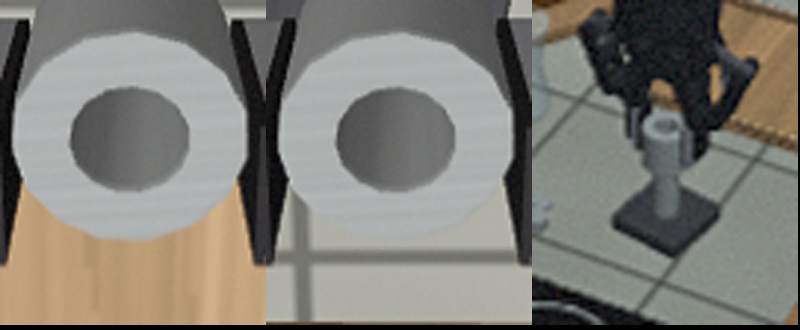

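Sleeve 2's bore is about half its outside diameter, and it stops on the nose with 13 N: a stopper as well, so it goes to the dish, 63 mm from the first.

Call:
carry_out(linear=[[0,0,0.04],[0,0,0.04],[-0.015,-0.025,0.015],[-0.032,-0.053,0],[-0.032,-0.053,0],[-0.032,-0.053,0],[-0.032,-0.053,0],[-0.032,-0.053,0]], angular=[[0,0,0],[0,0,0],[0,0,0],[0,0,0],[0,0,0],[0,0,0],[0,0,0],[0,0,0]], hand=[0.3,0.3,0.3,0.3,0.3,0.3,0.3,0.3])

```text
clock: 29.9
position: [0.5225, -0.1658, 0.2858]
ee_rot: [-0.001, 0.707, 0.707, -0.001]
contact_force: [0.6, -1.0, -1.3]
width: 0.0349
gripper_force: 35.8
```

Call:
carry_out(linear=[[-0.032,-0.053,0],[-0.032,-0.053,0],[-0.032,-0.053,0],[-0.032,-0.053,0],[-0.014,-0.022,0],[0,0,0],[0,0,0],[0,0,0]], angular=[[0,0,0],[0,0,0],[0,0,0],[0,0,0],[0,0,0],[0,0,0],[0,0,0],[0,0,0]], hand=[0.3,0.3,0.3,0.3,0.3,0.3,0.3,0.3])

```text
clock: 30.57
position: [0.4533, -0.2808, 0.2863]
ee_rot: [-0.001, 0.707, 0.707, 0.0]
contact_force: [0.4, -0.1, -1.4]
width: 0.0349
gripper_force: 35.8
```

Run:
```python
from h import *
s,im=snap('wrist','w14'); print(s['position'],s['width'])
c=cam('wrist',s)
h=cv2.cvtColor(im,cv2.COLOR_RGB2HSV); m=cv2.inRange(h,(3,130,40),(11,255,255)); m=cv2.morphologyEx(m,cv2.MORPH_OPEN,np.ones((5,5)))
t=max(cv2.findContours(m,0,1)[0],key=cv2.contourArea); P=np.array([onz(c,*q,.014)[:2] for q in t[:,0].astype(float)]); print(P.min(0),P.max(0))
```

```text
[ 0.45332118 -0.28080633  0.28630544] 0.034913433655191124
[ 0.37552907 -0.34869931] [ 0.52961554 -0.23565492]
```

Call:
carry_out(linear=[[0,-0.002,-0.03],[0,0,-0.06],[0,0,-0.06],[0,0,-0.03],[0,0,-0.01],[0,0,-0.006],[0,0,-0.004],[0,0,0]], angular=[[0,0,0],[0,0,0],[0,0,0],[0,0,0],[0,0,0],[0,0,0],[0,0,0],[0,0,0]], hand=[0.3,0.3,0.3,0.3,0.3,0.3,0.3,0.3])

```text
clock: 31.28
position: [0.454, -0.2824, 0.1874]
ee_rot: [0.001, 0.707, 0.707, 0.0]
contact_force: [-0.7, -0.1, -0.6]
width: 0.0341
gripper_force: 35.7
```

Call:
carry_out(linear=[[0,0,-0.002],[0,0,-0.002],[0,0,0],[0,0,0]], angular=[[0,0,0],[0,0,0],[0,0,0],[0,0,0]], hand=[0.3,0.3,0.3,0.3])

```text
clock: 31.62
position: [0.4536, -0.2827, 0.1854]
ee_rot: [0.001, 0.707, 0.707, 0.0]
contact_force: [0.5, 0.3, 1.2]
width: 0.0348
gripper_force: 36.0
```

Call:
carry_out(linear=[[0,0,0],[0,0,0],[0,0,0],[0,0,0],[0,0,0],[0,0,0.02],[0,0,0.06],[0,0,0.06]], angular=[[0,0,0],[0,0,0],[0,0,0],[0,0,0],[0,0,0],[0,0,0],[0,0,0],[0,0,0]], hand=[0.45,0.5,0.6,0.65,0.65,0.65,0.65,0.8])

```text
clock: 32.28
position: [0.4528, -0.2821, 0.2548]
ee_rot: [-0.002, 0.707, 0.707, -0.0]
contact_force: [0.3, -0.4, 0.1]
width: 0.066
gripper_force: 0.0
```

Call:
carry_out(linear=[[-0.003,0.02,0.06],[-0.003,0.06,0.06],[-0.003,0.06,0.02],[-0.003,0.06,0],[-0.003,0.06,0],[-0.003,0.06,0],[-0.003,0.06,0],[-0.003,0.06,0]], angular=[[0,0,0],[0,0,0],[0,0,0],[0,0,0],[0,0,0],[0,0,0],[0,0,0],[0,0,0]], hand=[1,1,1,1,1,1,1,1])

```text
clock: 32.95
position: [0.4408, -0.0616, 0.325]
ee_rot: [0.001, 0.707, 0.707, 0.0]
contact_force: [0.5, 0.5, 0.8]
width: 0.0854
gripper_force: 0.0
```

Call:
carry_out(linear=[[-0.004,0.05,0],[0,0.04,0],[0,0.01,0],[0,0,0],[0,0,0]], angular=[[0,0,0],[0,0,0],[0,0,0],[0,0,0],[0,0,0]], hand=[1,1,1,1,1])

```text
clock: 33.37
position: [0.4395, -0.0133, 0.3246]
ee_rot: [0.001, 0.707, 0.707, -0.0]
contact_force: [0.1, 0.1, -0.2]
width: 0.0853
gripper_force: 0.0
```

Run:
```python
from h import *
b=snap('side','s15')[1];s,im,c=sleeves('w15'); print(s['position'],s['ee_rot'])
c=np.zeros((400,800,3),np.uint8)
c[:,:400]=cv2.resize(b[130:250,340:460],(400,400),interpolation=cv2.INTER_CUBIC)
c[:,400:]=cv2.resize(im[80:320,200:440],(400,400),interpolation=cv2.INTER_CUBIC)
cv2.imwrite('pics/m15.png',c[:,:,::-1])
```

```text
(array([ 0.4386, -0.0147]), np.float64(0.0324), 0.71, array([316.8, 194.7]), 124) 8
(array([ 0.4385, -0.0151]), np.float64(0.0316), 0.78, array([316.6, 195.2]), 154) 3
[ 0.43954143 -0.01364804  0.32448511] [ 5.72870018e-04  7.07120902e-01  7.07092427e-01 -3.74613876e-05]
```

View pics/m15.png

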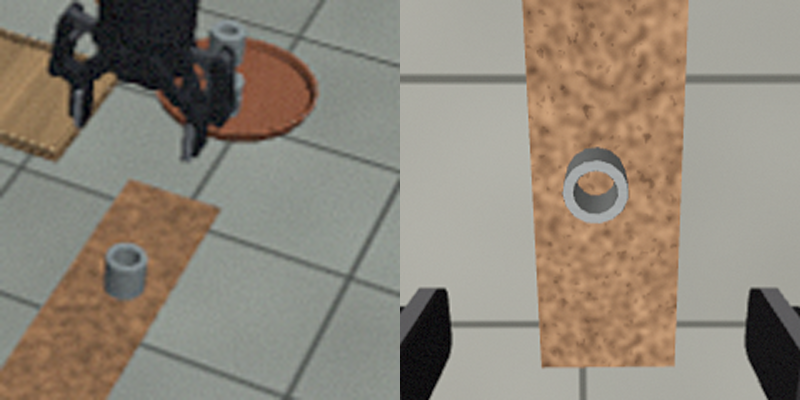

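Sleeve 3 stands at right crop (596,192) with a wide bore; a sleeve stands upright in the dish at left crop (228,45), the other is hidden by the gripper. I'll grasp sleeve 3.

Call:
carry_out(linear=[[-0.002,-0.003,-0.03],[0,0,-0.04],[0,0,-0.04],[0,0,-0.04],[0,0,-0.04],[0,0,-0.04],[0,0,-0.04],[0,0,-0.014]], angular=[[0,0,0],[0,0,0],[0,0,0],[0,0,0],[0,0,0],[0,0,0],[0,0,0],[0,0,0]], hand=[1,1,1,1,1,1,1,1])

```text
clock: 34.13
position: [0.4376, -0.0155, 0.18]
ee_rot: [-0.002, 0.708, 0.706, -0.001]
contact_force: [-0.1, 0.4, -0.0]
width: 0.0851
gripper_force: 0.0
```

Call:
carry_out(linear=[[0,0,0],[0,0,0],[0,0,0],[0,0,0],[0,0,0],[0,0,0],[0,0,0],[0,0,0]], angular=[[0,0,0],[0,0,0],[0,0,0],[0,0,0],[0,0,0],[0,0,0],[0,0,0],[0,0,0]], hand=[0.7,0.6,0.5,0.4,0.3,0.3,0.3,0.3])

```text
clock: 34.8
position: [0.4389, -0.0147, 0.1834]
ee_rot: [0.001, 0.707, 0.707, 0.001]
contact_force: [-0.7, -0.6, 6.3]
width: 0.0356
gripper_force: 34.9
```

Call:
carry_out(linear=[[0,0,0.01],[0,0,0.03],[0,0,0.05],[0,0,0.05],[0,0,0.06],[0.02,-0.01,0.02],[0.04,-0.015,0],[0.04,-0.015,0]], angular=[[0,0,0],[0,0,0],[0,0,0],[0,0,0],[0,0,0],[0,0,0],[0,0,0],[0,0,0]], hand=[0.3,0.3,0.3,0.3,0.3,0.3,0.3,0.3])

```text
clock: 35.47
position: [0.4884, -0.0344, 0.294]
ee_rot: [0.001, 0.707, 0.707, 0.001]
contact_force: [-0.2, 0.2, -2.5]
width: 0.0355
gripper_force: 35.3
```

Call:
carry_out(linear=[[0.05,-0.02,0],[0.05,-0.02,0],[0.05,-0.02,0],[0.05,-0.02,0],[0.044,-0.01,0],[0,0,0],[0,0,0],[0,0,0]], angular=[[0,0,0],[0,0,0],[0,0,0],[0,0,0],[0,0,0],[0,0,0],[0,0,0],[0,0,0]], hand=[0.3,0.3,0.3,0.3,0.3,0.3,0.3,0.3])

```text
clock: 36.13
position: [0.6095, -0.0791, 0.2917]
ee_rot: [-0.001, 0.707, 0.707, -0.001]
contact_force: [0.2, 0.2, -1.0]
width: 0.0356
gripper_force: 35.4
```

Run:
```python
from h import *
s,im=snap('wrist','w16'); print(s['position'],s['ee_rot'],s['width'])
for n in ['w7','w12','w16']:
    a=cv2.imread(f'pics/{n}.png',0)
    m=(a[235:335,275:365]>165).astype(np.uint8)
    ys,xs=np.where(m); r=a[235:335,319]; print(n,'rows bright col319',np.where(r>150)[0][[0,-1]]+235)
    cs,hi=cv2.findContours(m,cv2.RETR_CCOMP,cv2.CHAIN_APPROX_NONE)
    for i,t in enumerate(cs):
        if hi[0][i][3]>=0 and len(t)>40: e=cv2.fitEllipse(t); print('bore',np.array(e[0])+[275,235],e[1])
```

```text
[ 0.60947327 -0.07914313  0.29173357] [-1.01793833e-03  7.07050442e-01  7.07162173e-01 -5.44718695e-04] 0.035609391423170086
w7 rows bright col319 [249 334]
bore [318.4042778  283.90161133] (36.521697998046875, 41.39742660522461)
w12 rows bright col319 [246 334]
bore [318.31882477 281.65044785] (37.25777053833008, 42.12803649902344)
w16 rows bright col319 [249 334]
bore [318.4721489  283.53454971] (48.98908233642578, 55.674373626708984)
```

Call:
carry_out(linear=[[0.007,0.04,0],[0,0.042,0],[0,0.04,0],[0,0,-0.03],[0,0,-0.03],[0,0,-0.02],[0,0,0],[0,0,0]], angular=[[0,0,0],[0,0,0],[0,0,0],[0,0,0],[0,0,0],[0,0,0],[0,0,0],[0,0,0]], hand=[0.3,0.3,0.3,0.3,0.3,0.3,0.3,0.3])

```text
clock: 36.85
position: [0.6131, -0.0185, 0.2519]
ee_rot: [-0.001, 0.707, 0.707, -0.0]
contact_force: [0.7, -0.2, -1.5]
width: 0.0357
gripper_force: 35.4
```

Call:
carry_out(linear=[[0,0.001,-0.004],[0,0,-0.004],[0,0,-0.004],[0,0,-0.004],[0,0,-0.004],[0,0,-0.004],[0,0,0],[0,0,0]], angular=[[0,0,0],[0,0,0],[0,0,0],[0,0,0],[0,0,0],[0,0,0],[0,0,0],[0,0,0]], hand=[0.3,0.3,0.3,0.3,0.3,0.3,0.3,0.3])

```text
clock: 37.52
position: [0.6138, -0.018, 0.2399]
ee_rot: [-0.0, 0.707, 0.707, -0.0]
contact_force: [-0.2, 0.4, -0.9]
width: 0.0353
gripper_force: 35.4
```

Bottom is at about 0.0565, below the nose contact height, with no force. I'll slide it down to the base.

Call:
carry_out(linear=[[-0.001,0,-0.008],[0,0,-0.01],[0,0,-0.01],[0,0,-0.01],[0,0,-0.01],[0,0,-0.01],[0,0,-0.01],[0,0,-0.004]], angular=[[0,0,0],[0,0,0],[0,0,0],[0,0,0],[0,0,0],[0,0,0],[0,0,0],[0,0,0]], hand=[0.3,0.3,0.3,0.3,0.3,0.3,0.3,0.3])

```text
clock: 38.18
position: [0.6131, -0.0179, 0.2031]
ee_rot: [-0.001, 0.707, 0.707, -0.0]
contact_force: [-0.1, -0.3, -2.5]
width: 0.0356
gripper_force: 35.4
```

Call:
carry_out(linear=[[0,0,-0.004],[0,0,-0.004],[0,0,-0.004],[0,0,0],[0,0,0]], angular=[[0,0,0],[0,0,0],[0,0,0],[0,0,0],[0,0,0]], hand=[0.3,0.3,0.3,0.3,0.3])

```text
clock: 38.6
position: [0.6135, -0.018, 0.1985]
ee_rot: [0.0, 0.707, 0.707, 0.0]
contact_force: [-0.4, 0.0, 1.0]
width: 0.0356
gripper_force: 35.5
```

It reached the base (TCP z 0.1985, as predicted). It slides, so it goes to the tray.

Call:
carry_out(linear=[[0,0,0.01],[0,0,0.03],[0,0,0.04],[0,0,0.04],[0,0,0.04],[0.01,-0.02,0.02],[0.01,-0.06,0],[0.01,-0.06,0]], angular=[[0,0,0],[0,0,0],[0,0,0],[0,0,0],[0,0,0],[0,0,0],[0,0,0],[0,0,0]], hand=[0.3,0.3,0.3,0.3,0.3,0.3,0.3,0.3])

```text
clock: 39.27
position: [0.6287, -0.0877, 0.29]
ee_rot: [0.001, 0.706, 0.708, 0.001]
contact_force: [0.6, -0.9, -2.3]
width: 0.0358
gripper_force: 35.4
```

Call:
carry_out(linear=[[0.01,-0.06,0],[0.01,-0.06,0],[0,-0.06,0],[0,-0.05,-0.01],[0,-0.02,-0.05],[0,0,-0.05],[0,0,-0.04],[0,0,0]], angular=[[0,0,0],[0,0,0],[0,0,0],[0,0,0],[0,0,0],[0,0,0],[0,0,0],[0,0,0]], hand=[0.3,0.3,0.3,0.3,0.3,0.3,0.3,0.3])

```text
clock: 39.93
position: [0.6363, -0.2128, 0.2086]
ee_rot: [-0.004, 0.707, 0.707, -0.002]
contact_force: [-0.7, 1.2, -1.2]
width: 0.0357
gripper_force: 35.4
```

Call:
carry_out(linear=[[0,0,-0.015],[0,0,-0.01],[0,0,-0.006],[0,0,-0.003],[0,0,0],[0,0,0]], angular=[[0,0,0],[0,0,0],[0,0,0],[0,0,0],[0,0,0],[0,0,0]], hand=[0.3,0.3,0.3,0.3,0.3,0.3])

```text
clock: 40.43
position: [0.6386, -0.2129, 0.1969]
ee_rot: [0.001, 0.707, 0.707, 0.0]
contact_force: [0.5, 0.8, -0.7]
width: 0.0354
gripper_force: 35.4
```

Call:
carry_out(linear=[[0,0,-0.008],[0,0,-0.006],[0,0,-0.003],[0,0,-0.002],[0,0,0],[0,0,0]], angular=[[0,0,0],[0,0,0],[0,0,0],[0,0,0],[0,0,0],[0,0,0]], hand=[0.3,0.3,0.3,0.3,0.3,0.3])

```text
clock: 40.93
position: [0.6382, -0.2129, 0.1875]
ee_rot: [-0.0, 0.707, 0.707, 0.0]
contact_force: [-2.0, 1.1, 5.3]
width: 0.0357
gripper_force: 35.9
```

Call:
carry_out(linear=[[0,0,0],[0,0,0],[0,0,0],[0,0,0],[0,0,0],[0,0,0.02],[0,0,0.06],[0,0,0.06]], angular=[[0,0,0],[0,0,0],[0,0,0],[0,0,0],[0,0,0],[0,0,0],[0,0,0],[0,0,0]], hand=[0.45,0.5,0.6,0.65,0.65,0.65,0.65,0.65])

```text
clock: 41.6
position: [0.6378, -0.2128, 0.2563]
ee_rot: [-0.002, 0.707, 0.707, -0.001]
contact_force: [0.7, -0.1, 0.6]
width: 0.0556
gripper_force: 0.0
```

Call:
carry_out(linear=[[0,0,0.06],[0,0,0.06],[-0.02,0.05,0.03],[-0.02,0.06,0],[-0.02,0.06,0],[-0.02,0.06,0],[-0.02,0.06,0],[-0.02,0.06,0]], angular=[[0,0,0],[0,0,0],[0,0,0],[0,0,0],[0,0,0],[0,0,0],[0,0,0],[0,0,0]], hand=[0.5,0.3,0,0,0,0,0,0])

```text
clock: 42.27
position: [0.5776, -0.0367, 0.3325]
ee_rot: [0.0, 0.707, 0.707, 0.0]
contact_force: [0.2, 0.4, 0.2]
width: 0.0
gripper_force: 0.0
```

Call:
carry_out(linear=[[-0.02,0.06,0],[-0.02,0.06,0],[-0.02,0.06,0],[-0.02,0.06,0],[-0.02,0.06,0],[-0.02,0.06,0],[-0.02,0.06,0],[-0.02,0.06,0]], angular=[[0,0,0],[0,0,0],[0,0,0],[0,0,0],[0,0,0],[0,0,0],[0,0,0],[0,0,0]], hand=[0,0,0,0,0,0,0,0])

```text
clock: 42.93
position: [0.4976, 0.2033, 0.3326]
ee_rot: [0.0, 0.707, 0.707, 0.001]
contact_force: [0.5, 1.6, -0.2]
width: 0.0005
gripper_force: 0.0
```

Call:
carry_out(linear=[[-0.02,0.06,0],[-0.02,0.06,0],[-0.02,0.06,0],[0,0.02,0],[0,0,0],[0,0,0]], angular=[[0,0,0],[0,0,0],[0,0,0],[0,0,0],[0,0,0],[0,0,0]], hand=[0,0,0,0,0,0])

```text
clock: 43.43
position: [0.4684, 0.302, 0.332]
ee_rot: [0.001, 0.707, 0.708, 0.0]
contact_force: [-0.6, -0.8, -0.6]
width: -0.0002
gripper_force: 0.0
```

Run:
```python
from h import *
s,im=snap('wrist','w20'); b=snap('side','s20')[1]; sc=snap('scene','c20')[1]; print(s['position'],s['ee_rot'],s['width'])
W=cam('wrist',s);S=cam('side')
def brass(im,lo=(16,120,70),hi=(30,255,255),box=None):
    h=cv2.cvtColor(im,cv2.COLOR_RGB2HSV); m=cv2.inRange(h,lo,hi)
    if box: k=np.zeros_like(m); k[box[1]:box[3],box[0]:box[2]]=1; m=m*k
    cs=[t for t in cv2.findContours(m,0,1)[0] if cv2.contourArea(t)>40]
    for t in cs: print(cv2.boundingRect(t),cv2.contourArea(t),cv2.minEnclosingCircle(t),onz(W if im.shape and box is None else S,*cv2.minEnclosingCircle(t)[0],.028).round(4))
brass(im); brass(b,box=(280,280,325,330))
c=np.zeros((420,800,3),np.uint8)
c[:,:420]=cv2.resize(b[130:250,340:460],(420,420),interpolation=cv2.INTER_CUBIC)
c[:,420:]=cv2.resize(sc[240:350,130:230],(380,420),interpolation=cv2.INTER_CUBIC)
cv2.imwrite('pics/m20.png',c[:,:,::-1])
```

```text
[0.4684209  0.30195693 0.33201935] [6.35174508e-04 7.06582847e-01 7.07630040e-01 5.51448686e-05] -0.00021102129796443466
(306, 109, 35, 36) 908.5 ((322.99444580078125, 126.28619384765625), 17.74179458618164) [0.4729 0.3588 0.028 ]
(295, 296, 14, 13) 124.5 ((301.5, 302.1000061035156), 6.860133171081543) [0.4672 0.367  0.028 ]
```

View pics/c20.png

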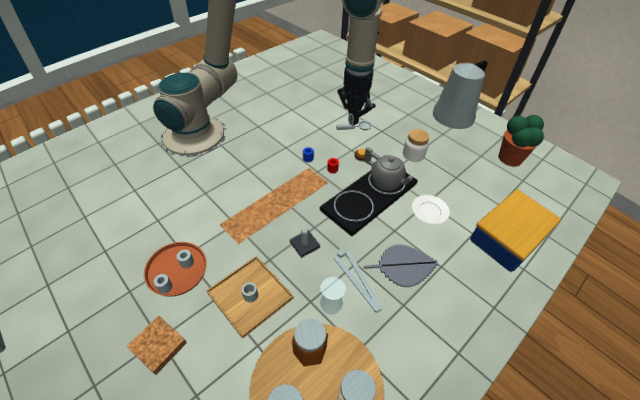

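The scene shows both stoppers upright in the dish (160,283), (184,258), the slider upright in the tray (249,291), the pot on the far ring, and nothing grey left on the mat; red and blue are untouched. For the bell at (0.473, 0.359) I'll lean the tool slightly so its body stays clear of the pot handle.

Call:
carry_out(linear=[[-0.02,0.04,0],[-0.02,0.04,0],[-0.018,0.034,-0.02],[0,0,-0.05],[0,0,-0.05],[0,0,-0.05],[0,0,-0.04],[0,0,-0.02]], angular=[[0,-0.83,0],[0,-0.83,0],[0,-0.83,0],[0,0,0],[0,0,0],[0,0,0],[0,0,0],[0,0,0]], hand=[0,0,0,0,0,0,0,0])

```text
clock: 44.25
position: [0.439, 0.3572, 0.2141]
ee_rot: [0.07, 0.704, 0.703, 0.068]
contact_force: [-0.0, -0.2, -1.7]
width: -0.0001
gripper_force: 0.0
```

Call:
carry_out(linear=[[0,0,0],[0,0,0],[0,0,0]], angular=[[0,0,0],[0,0,0],[0,0,0]], hand=[0,0,0])

```text
clock: 44.5
position: [0.4403, 0.359, 0.2179]
ee_rot: [0.071, 0.704, 0.703, 0.072]
contact_force: [-0.3, 0.4, 0.1]
width: 0.0001
gripper_force: 0.0
```

Run:
```python
from h import *
s=manip.get_state(); q=s['ee_rot']; A=R.from_quat([q[1],q[2],q[3],q[0]]).as_matrix(); print(s['position'],s['position']+A@[0,0,.173])
im=snap('side','s21')[1]; cv2.imwrite('pics/s21c.png',cv2.resize(im[210:340,230:390,::-1],(738,600),interpolation=cv2.INTER_CUBIC))
```

```text
[0.44032308 0.35900958 0.21791205] [0.47495002 0.35921342 0.04841299]
```

View pics/s21c.png

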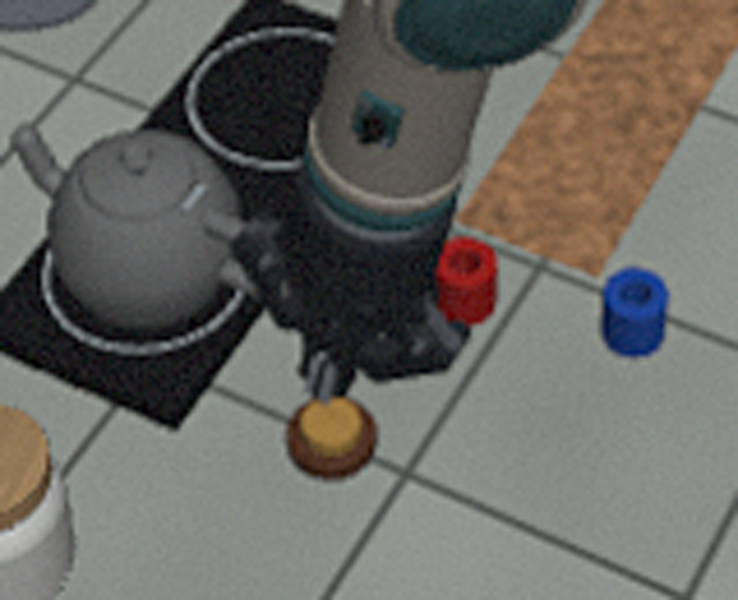

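Pot sits inside the far ring. The gripper's knuckle at (250,250) overhangs the handle, so before pressing I'll back up and turn the tool 90° to put the knuckles along y.

Call:
carry_out(linear=[[0,0,0.04],[0,0,0.04],[0,0,0.02],[0,0,0],[0,0,0],[0,0,0],[0,0,0],[0,0,0]], angular=[[0,0,0],[0,0.83,0],[0,0.83,0],[0,0.83,0],[0,0,0.98],[0,0,0.98],[0,0,0.98],[0,0,0.98]], hand=[0,0,0,0,0,0,0,0])

```text
clock: 45.22
position: [0.4398, 0.3591, 0.2683]
ee_rot: [0.001, 0.586, 0.81, 0.001]
contact_force: [0.4, -0.3, 0.6]
width: 0.0001
gripper_force: 0.0
```

Call:
carry_out(linear=[[0,0,0],[0,0,0],[0,0,0],[0,0,0],[0,0,0],[0,0,0],[0,0,0],[0,0,0]], angular=[[0,0,0.98],[0,0,0.98],[0,0,0.98],[0,0,0.98],[0,0,0.98],[0,0,0.98],[0,0,0.98],[0,0,0.98]], hand=[0,0,0,0,0,0,0,0])

```text
clock: 45.88
position: [0.4397, 0.3592, 0.2683]
ee_rot: [0.001, 0.308, 0.951, 0.001]
contact_force: [0.3, 0.2, 0.7]
width: -0.0
gripper_force: 0.0
```

Call:
carry_out(linear=[[0,0,0],[0,0,0],[0,0,0],[0,0,0],[0,0,0],[0,0,0],[0,0,0],[0,0,0]], angular=[[0,0,0.98],[0,0,0.98],[0,0,0.98],[0,0,0.98],[0,0,0.98],[0,0,0.98],[0,0,0.98],[0,0,0.98]], hand=[0,0,0,0,0,0,0,0])

```text
clock: 46.55
position: [0.4397, 0.3592, 0.2683]
ee_rot: [0.001, -0.001, 1.0, 0.001]
contact_force: [0.6, -0.5, -0.1]
width: 0.0003
gripper_force: 0.0
```

Call:
carry_out(linear=[[0,0,0],[0,0,0],[0,0,0],[0,0,0],[0,0,0]], angular=[[0,-0.83,0],[0,-0.83,0],[0,-0.83,0],[0,0,0],[0,0,0]], hand=[0,0,0,0,0])

```text
clock: 46.97
position: [0.4391, 0.3592, 0.2679]
ee_rot: [0.1, 0.001, 0.995, 0.001]
contact_force: [-0.1, 0.0, -0.1]
width: 0.0
gripper_force: 0.0
```

Run:
```python
from h import *
s=manip.get_state(); q=s['ee_rot']; A=R.from_quat([q[1],q[2],q[3],q[0]]).as_matrix(); print(s['position'],s['position']+A@[0,0,.173],A.round(3).tolist(),s['qpos'])
```

```text
[0.43905155 0.35915286 0.26790943] [0.47335368 0.35937155 0.09834435] [[-0.98, 0.002, 0.198], [0.002, 1.0, 0.001], [-0.198, 0.002, -0.98]] [ 0.6005807   0.33924784  1.79320827 -0.14849271  0.84854953 -0.87876813]
```

Call:
carry_out(linear=[[0.007,0,-0.03],[0,0,-0.04],[0,0,-0.03],[0,0,-0.02],[0,0,-0.006],[0,0,0],[0,0,0]], angular=[[0,0,0],[0,0,0],[0,0,0],[0,0,0],[0,0,0],[0,0,0],[0,0,0]], hand=[0,0,0,0,0,0,0])

```text
clock: 47.55
position: [0.4434, 0.3592, 0.2042]
ee_rot: [0.1, 0.001, 0.995, 0.0]
contact_force: [-0.1, 0.3, 0.6]
width: 0.0001
gripper_force: 0.0
```

Call:
carry_out(linear=[[0,0,-0.004],[0,0,-0.004],[0,0,-0.004],[0,0,-0.004],[0,0,0],[0,0,0]], angular=[[0,0,0],[0,0,0],[0,0,0],[0,0,0],[0,0,0],[0,0,0]], hand=[0,0,0,0,0,0])

```text
clock: 48.05
position: [0.4428, 0.359, 0.1956]
ee_rot: [0.099, 0.001, 0.995, 0.0]
contact_force: [-0.3, 0.4, 0.4]
width: 0.0001
gripper_force: 0.0
```

Call:
carry_out(linear=[[0,0,-0.004],[0,0,-0.004],[0,0,-0.004],[0,0,0],[0,0,0]], angular=[[0,0,0],[0,0,0],[0,0,0],[0,0,0],[0,0,0]], hand=[0,0,0,0,0])

```text
clock: 48.47
position: [0.443, 0.3591, 0.1899]
ee_rot: [0.1, 0.001, 0.995, 0.0]
contact_force: [0.4, -0.3, 2.3]
width: -0.0
gripper_force: 1.7
```

Contact with the spring; I'll continue down to the stop.

Call:
carry_out(linear=[[0,0,-0.004],[0,0,-0.004],[0,0,0],[0,0,0]], angular=[[0,0,0],[0,0,0],[0,0,0],[0,0,0]], hand=[0,0,0,0])

```text
clock: 48.8
position: [0.4429, 0.3592, 0.187]
ee_rot: [0.1, 0.001, 0.995, 0.001]
contact_force: [-3.7, -0.8, 12.0]
width: -0.0001
gripper_force: 6.3
```

Call:
carry_out(linear=[[0,0,-0.003],[0,0,-0.003],[0,0,0],[0,0,0]], angular=[[0,0,0],[0,0,0],[0,0,0],[0,0,0]], hand=[0,0,0,0])

```text
clock: 49.13
position: [0.4428, 0.3591, 0.1865]
ee_rot: [0.101, 0.001, 0.995, 0.001]
contact_force: [-9.7, -4.3, 29.0]
width: 0.0
gripper_force: 14.8
```

At 29 N it is on a hard stop; 2.3 N at z 0.1899 on the 5 N / 6 mm spring puts full travel at about 0.187, which matches. I'll let it go and retreat.

Call:
carry_out(linear=[[0,0,0.008],[0,0,0.02],[0,0,0.05],[0,0,0.06],[0,0,0.06],[0,0,0.06],[-0.02,0,0.04],[-0.02,0,0]], angular=[[0,0,0],[0,0,0],[0,0,0],[0,0,0],[0,0,0],[0,0,0],[0,0,0],[0,0,0]], hand=[0,0,0,0,0,0,0,0])

```text
clock: 49.8
position: [0.4241, 0.3598, 0.3362]
ee_rot: [0.103, 0.002, 0.995, 0.003]
contact_force: [0.4, 0.9, -0.3]
width: -0.0002
gripper_force: 0.0
```

Call:
carry_out(linear=[[0,0,0],[0,0,0],[0,0,0],[0,0,0]], angular=[[0,0,0],[0,0,0],[0,0,0],[0,0,0]], hand=[0,0,0,0])

```text
clock: 50.13
position: [0.4228, 0.3588, 0.33]
ee_rot: [0.098, 0.001, 0.995, -0.001]
contact_force: [-0.1, -0.3, 0.1]
width: 0.0001
gripper_force: 0.0
```

Run:
```python
from h import *
a=cv2.imread('pics/c20.png').astype(int); b=snap('scene','c22')[1][:,:,::-1].astype(int)
d=(abs(a-b).max(2)>40).astype(np.uint8); d=cv2.morphologyEx(d,cv2.MORPH_OPEN,np.ones((3,3)))
for t in cv2.findContours(d,0,1)[0]: print(cv2.boundingRect(t))
# knob vs ring in side
c=snap('side','s22')[1]; S=cam('side'); g=cv2.cvtColor(c,cv2.COLOR_RGB2GRAY)
o=cv2.imread('pics/s4.png',0); r=cv2.matchTemplate(g[220:275,230:300],o[232:262,240:275],cv2.TM_CCOEFF_NORMED); print(cv2.minMaxLoc(r)[1],np.array(cv2.minMaxLoc(r)[3])-[10,12])
```

```text
(185, 126, 3, 3)
(368, 102, 7, 9)
(172, 102, 14, 15)
(153, 98, 7, 13)
(369, 78, 10, 20)
(350, 71, 18, 5)
(337, 67, 24, 59)
(216, 61, 3, 3)
(345, 58, 31, 11)
(349, 49, 25, 8)
(185, 46, 20, 26)
(373, 42, 3, 3)
(209, 24, 29, 79)
(345, 0, 38, 19)
(224, 0, 12, 23)
(197, 0, 11, 21)
0.9921171069145203 [0 0]
```

Only the arm has changed since the last view; the pot, sleeves and bystanders are still in place.

```bash
python3 -c "
from rig import manip
print(manip.sign_off())"
```

```text
the job is handed in; nothing more can be done
None
```

The job is handed in: the teapot is on the far ring (to within about 2 mm), sleeves 1 and 2 stopped on the nose and stand in the copper dish, sleeve 3 slid to the base and stands in the beech tray, and the bell was pressed to its stop and released.

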